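# Fetch the hemmed-in reagent for weighing and restore the caddy

## Task

The orange-capped reagent bottle is hemmed in at the back of the grey caddy and has to be weighed. First clear the white bottle and both dropper bottles that stand round it out of the way into the shallow blue tray, all three standing there together; then stand the orange-capped bottle in the middle of the balance pan and leave it there; and only after that put the three others back in the caddy, each exactly where it stood before. Keep every bottle upright, and leave the two blue-capped vials in the caddy where they are.

Things in the scene. Friction and masses are not known exactly. Their poses are not given: they have to be found in the camera images.
- white_bottle: loose opaque white plastic bottle with a white ribbed screw cap, about 0.11 kg: body 60 mm diameter up to 100 mm, cap 45 mm diameter from 101 to 118 mm height. Origin: centre of its underside, z up. It stands in the caddy's front place. Can be gripped by the cap.
- dropper_red: loose amber dropper bottle with a RED rubber bulb, about 0.05 kg: body 28 mm diameter up to 55 mm, black collar 19 mm diameter up to 66 mm, bulb 12.4 mm diameter from 66 to 95 mm. The bulb is firm and can be gripped. Origin: centre of its underside, z up. It stands in the caddy's left or right place, which one varies.
- dropper_black: loose amber dropper bottle with a BLACK rubber bulb, otherwise the same as the red one; it stands in the other one of the left and right places. Origin: centre of its underside, z up.
- orange_bottle: the wanted reagent bottle, loose: orange-yellow ribbed screw cap (31 mm diameter, from 40 to 59 mm height) on a pale body of 31 mm diameter, about 0.045 kg. Origin: centre of its underside, z up. It stands in the caddy's rear middle place, with the droppers 6 mm to its left and right and the white bottle 6 mm in front of it.
- vial_left: bystander: clear vial with a blue cap, 27 mm diameter, 54 mm tall, loose, standing in the caddy to the left of the white bottle. Origin: centre of its underside.
- vial_right: bystander: clear vial with a blue cap, 27 mm diameter, 54 mm tall, loose, standing in the caddy to the right of the white bottle. Origin: centre of its underside.
- caddy: fixed grey caddy with black round marks under the bottles. Origin on the table under the orange bottle's place; x to the caddy's back, y to its left. Deck 6 mm above the table, x -94 to 36, y -80 to 80 mm; rim to 17 mm (front 11), 4 thick. Places (x, y in mm, start within 2): orange (0, 0), left (0, 35), right (0, -35), white (-52, 0), vials (-62, +-56).
- tray: fixed shallow blue plastic tray, the side area, empty at the start: 200 mm (its x) by 135 mm (its y), outside height 16 mm, walls 4 mm thick, floor top 4 mm above the table. Origin: centre of its underside. It stands left or right of the caddy.
- balance: fixed white bench balance with a round steel pan of 80 mm diameter; the flat pan top is 55 mm above the table. Origin on the table under the pan's centre, z up; its display end reaches 105 mm towards its -x (to the robot), its housing is 130 mm wide and 37 to 41 mm high. It stands on the other side of the caddy from the tray.

How it is judged:
On the way, in this order (a step that is already met when the one before it is completed fails the run):
1. the white bottle and both droppers stand together in the blue tray, released and still, the orange bottle still in its place (x of white_bottle in the frame of tray between -0.1 and 0.1 m and y of white_bottle in the frame of tray between -0.066 and 0.066 m and z of each of white_bottle, dropper_red, dropper_black in the frame of tray below 0.012 m and angle between each of white_bottle, dropper_red, dropper_black's own z axis and vertical below 0.1 rad and linear speed of each of white_bottle, dropper_red, dropper_black below 0.02 m/s and contact force between the fingers and white_bottle below 0.05 N and x of dropper_red in the frame of tray between -0.1 and 0.1 m and y of dropper_red in the frame of tray between -0.066 and 0.066 m and contact force between the fingers and dropper_red below 0.05 N and x of dropper_black in the frame of tray between -0.1 and 0.1 m and y of dropper_black in the frame of tray between -0.066 and 0.066 m and contact force between the fingers and dropper_black below 0.05 N and distance of orange_bottle from where it was at the start of the episode below 0.02 m), for 0.2 s.
2. the orange-capped bottle stands released on the middle of the balance pan, while the other three still stand in the tray (horizontal distance between orange_bottle and balance below 0.015 m and z of orange_bottle in the frame of balance between 0.05 and 0.062 m and angle between each of orange_bottle, white_bottle, dropper_red, dropper_black's own z axis and vertical below 0.1 rad and linear speed of each of orange_bottle, white_bottle, dropper_red, dropper_black below 0.02 m/s and contact force between the fingers and orange_bottle below 0.05 N and x of white_bottle in the frame of tray between -0.1 and 0.1 m and y of white_bottle in the frame of tray between -0.066 and 0.066 m and z of each of white_bottle, dropper_red, dropper_black in the frame of tray below 0.012 m and contact force between the fingers and white_bottle below 0.05 N and x of dropper_red in the frame of tray between -0.1 and 0.1 m and y of dropper_red in the frame of tray between -0.066 and 0.066 m and contact force between the fingers and dropper_red below 0.05 N and x of dropper_black in the frame of tray between -0.1 and 0.1 m and y of dropper_black in the frame of tray between -0.066 and 0.066 m and contact force between the fingers and dropper_black below 0.05 N), for 0.2 s.
At the end, for the whole second after the job is handed in: The orange-capped bottle stands on the balance pan within 15 mm of its centre; the white bottle and both droppers stand in the caddy within 12 mm of where each began; the blue-capped vials are within 12 mm of their starts; all upright, released and at rest (horizontal distance between orange_bottle and balance below 0.015 m and z of orange_bottle in the frame of balance between 0.05 and 0.062 m and angle between each of orange_bottle, white_bottle, dropper_red, dropper_black, vial_left, vial_right's own z axis and vertical below 0.1 rad and linear speed of each of orange_bottle, white_bottle, dropper_red, dropper_black below 0.02 m/s and contact force between the fingers and orange_bottle below 0.05 N and distance of each of white_bottle, dropper_red, dropper_black, vial_left, vial_right from where it was at the start of the episode below 0.012 m and contact force between the fingers and white_bottle below 0.05 N and contact force between the fingers and dropper_red below 0.05 N and contact force between the fingers and dropper_black below 0.05 N); the robot touches nothing.
It fails at once if a bottle is tipped by more than about 35 degrees (angle between any of white_bottle, dropper_red, dropper_black, orange_bottle's own z axis and vertical above 0.6 rad).
It fails at once if a blue-capped vial is displaced by more than 25 mm or tipped over (distance of any of vial_left, vial_right from where it was at the start of the episode above 0.025 m or angle between any of vial_left, vial_right's own z axis and vertical above 0.6 rad).
It also fails if it takes over 144 s, if anything falls off the work surface, if the arm or the gripper's body presses on something with over 40 N, if the wrist force passes 120 N, or if a joint passes its speed limit or range.

## Robot

A 6-joint arm with a two-finger parallel gripper is mounted at the origin on a cart in front of the work surface, level with it; the furniture and walls round the work are solid. World frame = base frame: x ahead of the robot, y to its left, z up, the work surface at z = 0. Lengths are in m, angles in rad, forces in N, time in s.
With the tool pointing down it reaches from about 0.375 to 0.925 m from the base axis. Payload 5.7 kg.
Tool frame: the origin (TCP) lies midway between the tips of the shut fingers; the grasp point (between the pads) lies 19 mm behind it; z points along the fingers, y is the line along which they close (so a half turn about z gives the same grasp; the last joint's range is limited). The gripper opens to 88 mm and grips with 3 to 60 N. Pads are 20 mm wide; open, the fingers measure 115 mm over their backs; the gripper's body (75 mm by 178 mm) begins 61 mm behind the grasp point.
Start: joints at [0.99, 0.359, 1.51, -0, 1.272, -0.115], TCP at [0.269, 0.536, 0.223] pointing down, gripper open.
Joint ranges: [-2.97, 2.97], [-1.01, 2.36], [0.21, 2.38], [-0.96, 4.11], [0.2, 2.71], [-2.98, 2.98]. Speed limits (rad/s): [2.39, 2.39, 3.14, 3.14, 3.14, 3.14].

## Interface

Orientations are given as a rotation vector (axis times angle).
In Python, from rig import manip gives the robot as it stands.
- The arm moves only by the tool jog_arm, never from a script. Its argument "commands" is a list of rows, each an object of numbers: "hand": the closure, from 0 (fully open) to 1 (shut); "dx", "dy", "dz": the shift along the tool's x, y, z in m; "ax", "ay", "az": the turn, a rotation vector about the tool's x, y, z in rad. In form: [{"hand": .., "dx": .., "dy": .., "dz": .., "ax": .., "ay": .., "az": ..}, ...]. A call has 1 to 12 rows; each row shifts and turns the commanded pose from where the row before left it, along the tool's axes as they then stand; what a row does not reach is not made up. A row lasts 1/8 s, in which the tool goes at most 62.5 mm and 10.7 degrees, less where a joint would pass 70% of its speed; a pose out of reach is approached as far as the arm can. A call is refused whole if a number of a shift passes 0.0625 or a number of a turn 0.188, either way. A call with a gripper value outside its range is refused whole. The fingers move at their own pace and stop on an object; "force" is the grip in N (left out, the last holds). Time passes only in rows, so rows that do not move let the fingers close. It gives the time, the measured TCP pose, the force, the opening and the grip force at its end, in the units of the state.
- manip.observe(): the state, without advancing time (a new reading comes with each control period).
- manip.grab_frame(name): name is "scene" or "side" or "wrist"; returns a dict with "pixels" (400x640x3 uint8, blue, green, red), "camera_matrix" (3x3 intrinsics, pixels), "rvec" (rotation vector, rad) and "tvec" (3), from world to camera coordinates, as OpenCV has them. Camera axes: x right, y down, z forward; pixel columns grow to the right and rows downward; lengths in m; the calibration is good to about 2 mm. A picture is of the moment at which its call begins. There is no depth.
- manip.hand_in(): hands the job in; it is judged then, once.
Trained networks look in a picture, given as the dict that the camera call returned (one of the last four; its "shot" number tells which), for a name from the list of things; names that differ only in an ending like _2 or _b are one class to them, and where a whole thing is asked for, a point or a joint stands for the part that bears it (a point fixed in the world has none). Each returns a list of dicts, best first, with "confidence" (0 to 1); they miss things now and then, are a little off and sometimes report something else, mostly with a low value. They report only what shows in the picture. A call takes as long as a camera call.
- manip.trace(picture, thing): "mask" (400x640 bool, what is visible of it) and "location" ([column, row] in pixels, amid what is visible of it).
The state is a dict: "time_s": time; "joint_positions": joint angles; "joint_vel": joint speeds; "joint_efforts": joint torques, N m; "eef_pos": TCP position; "ee_rot": TCP orientation; "wrist_force": force on the tool from outside, world axes, zero at the start; "wrist_torque": the same for the moment, N m; "width": finger opening in m; "grip_force": force on a finger pad.
Only numpy, scipy, OpenCV 4.12 (cv2) and the standard library are available. Lean on these libraries where they do the work, as an engineer would, in place of code of your own. Each camera call takes 0.05 s, during which the arm holds its last target. There are 200 camera calls.

## Working session

There is one attempt and no reset: what is moved stays moved. The work goes in short steps, Python scripts to look and compute and a tool call to move; the robot and the scene stay as the last step left them, time stands still between calls to the robot, and variables do not carry over. Pictures are saved under pics/ and viewed, at most 14 in all, crops included, and the job is handed in when it is done.

Besides the shell and the picture viewer there is one more tool, called after "Request:" as a command line: name --argument value ..., lists and objects as JSON in quotes. jog_arm: Moves the arm, as the interface text tells. Its arguments: {"type":"object","properties":{"commands":{"type":"array"},"force":{"type":"number"}},"required":["commands"]}

```bash
mkdir -p pics; ls; cat > h.py <<'E'
import numpy as np, cv2
from rig import manip
def P(f):
    R=cv2.Rodrigues(np.array(f["rvec"],float))[0]; return np.array(f["camera_matrix"],float),R,np.array(f["tvec"],float).reshape(3)
def ray(f,px,z):
    K,R,t=P(f); d=R.T@np.linalg.inv(K)@np.array([px[0],px[1],1.]); c=-R.T@t
    return c+d*(z-c[2])/d[2]
def proj(f,X):
    return cv2.projectPoints(np.array(X,float).reshape(-1,3),np.array(f["rvec"],float),np.array(f["tvec"],float),np.array(f["camera_matrix"],float),None)[0].reshape(-1,2)
E
python3 - <<'E'
from h import *
s=manip.observe(); print({k:np.round(v,3).tolist() for k,v in s.items()})
for n in ["scene","side"]:
    f=manip.grab_frame(n); cv2.imwrite(f"pics/{n}0.png",f["pixels"])
    K,R,t=P(f); print(n,(-R.T@t).round(3),K[0,0],R[2].round(2))
    for th in ["white_bottle","dropper_red","dropper_black","orange_bottle","vial_left","caddy","tray","balance"]:
        r=manip.trace(f,th)
        print(th,[(round(x["confidence"],2),np.round(x["location"]).tolist(),int(x["mask"].sum())) for x in r[:2]])
E
```

```text
pics
{'time_s': 0.0, 'joint_positions': [0.99, 0.36, 1.511, -0.0, 1.273, -0.115], 'joint_vel': [0.001, -0.001, 0.002, 0.001, 0.001, -0.001], 'joint_efforts': [0.001, -51.537, -27.073, 0.067, 0.035, -0.0], 'eef_pos': [0.269, 0.535, 0.222], 'ee_rot': [-0.725, -3.056, 0.003], 'wrist_force': [1.329, -0.563, -0.673], 'wrist_torque': [0.021, -0.078, -0.004], 'grip_force': 0.0, 'width': 0.088}
scene [0.098 0.257 0.654] 419.2775352694447 [ 0.57 -0.42 -0.7 ]
white_bottle [(0.86, [345.0, 212.0], 1604)]
dropper_red [(0.91, [320.0, 204.0], 357), (0.44, [330.0, 230.0], 1779)]
dropper_black []
orange_bottle [(0.39, [328.0, 200.0], 87)]
vial_left [(0.8, [322.0, 232.0], 328)]
caddy [(0.97, [331.0, 230.0], 1558)]
tray [(0.84, [411.0, 193.0], 4110), (0.34, [258.0, 297.0], 6106)]
balance [(0.85, [260.0, 297.0], 6129)]
side [ 0.213 -0.702  0.671] 510.73284149737054 [ 0.39  0.64 -0.66]
white_bottle [(0.8, [303.0, 203.0], 1885)]
dropper_red [(0.45, [323.0, 193.0], 229)]
dropper_black [(0.96, [336.0, 228.0], 514), (0.39, [328.0, 212.0], 336)]
orange_bottle [(0.81, [328.0, 211.0], 314), (0.67, [232.0, 168.0], 3772)]
vial_left [(0.65, [322.0, 241.0], 2291), (0.64, [281.0, 203.0], 134)]
caddy [(0.91, [323.0, 245.0], 1993)]
tray [(0.66, [361.0, 306.0], 9547)]
balance [(0.62, [230.0, 170.0], 3778)]
```

View pics/scene0.png

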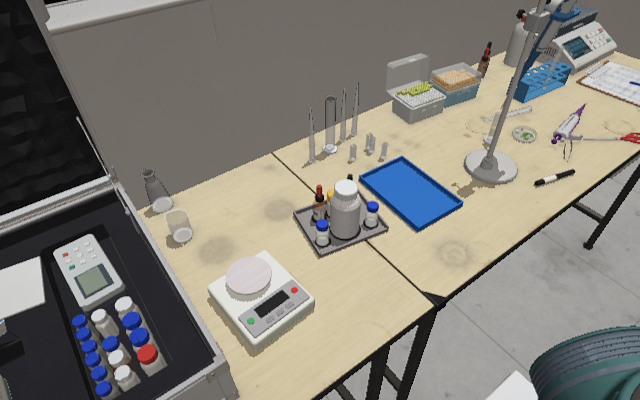

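View pics/side0.png

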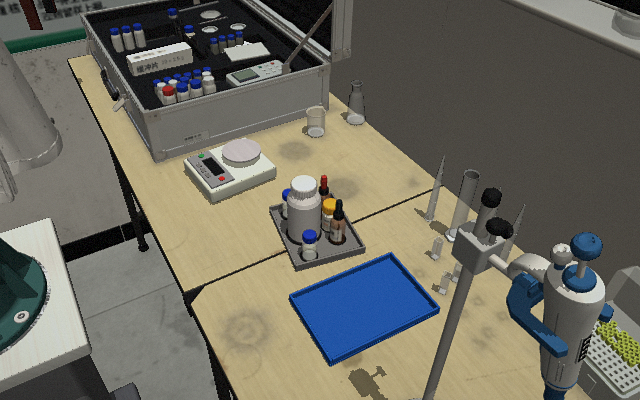

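The scene view shows the caddy near (340,225), balance on its left with the pan at (249,273), and the tray on its right at (410,193). In the side view the red bulb is at (323,182), so red is left, and the black bulb is at (339,205), so black is right. I'll zoom in for accurate points.

```bash
python3 - <<'E'
from h import *
out=[]
for n,(a,b,w,h) in {"scene":(285,170,110,90),"side":(262,168,110,105)}.items():
    im=cv2.imread(f"pics/{n}0.png")[b:b+h,a:a+w]
    cv2.imwrite(f"pics/{n}z.png",cv2.resize(im,None,fx=5.5,fy=5.5,interpolation=cv2.INTER_CUBIC))
pts={"scene":{"white":(345.5,187,.124),"red":(319,187.5,.101),"pan":(249,272,.055),"t1":(402,158,.016),"t2":(462,200,.016),"t3":(416,227,.016),"t4":(360,180,.016)},
"side":{"white":(303,184,.124),"red":(323.5,179,.101),"black":(339,203,.101),"orange":(330,204,.065),"pan":(241,151,.055),"t1":(290,297,.016),"t2":(391,255,.016),"t3":(438,306,.016),"t4":(331,361,.016)}}
for n in pts:
    f=manip.grab_frame(n)
    for k,(u,v,z) in pts[n].items(): print(n,k,ray(f,(u,v),z).round(4))
E
```

```text
scene white [ 0.5424 -0.1228  0.124 ]
scene red [ 0.5918 -0.097   0.101 ]
scene pan [0.5296 0.1013 0.055 ]
scene t1 [ 0.632  -0.3761  0.016 ]
scene t2 [ 0.447  -0.3771  0.016 ]
scene t3 [ 0.4509 -0.2393  0.016 ]
scene t4 [ 0.6316 -0.242   0.016 ]
side white [ 0.5391 -0.1288  0.124 ]
side red [ 0.5911 -0.1107  0.101 ]
side black [ 0.5802 -0.178   0.101 ]
side orange [ 0.5882 -0.1392  0.065 ]
side pan [0.5232 0.0982 0.055 ]
side t1 [ 0.4456 -0.2496  0.016 ]
side t2 [ 0.6397 -0.2584  0.016 ]
side t3 [ 0.6379 -0.3822  0.016 ]
side t4 [ 0.4416 -0.3784  0.016 ]
```

View pics/sidez.png

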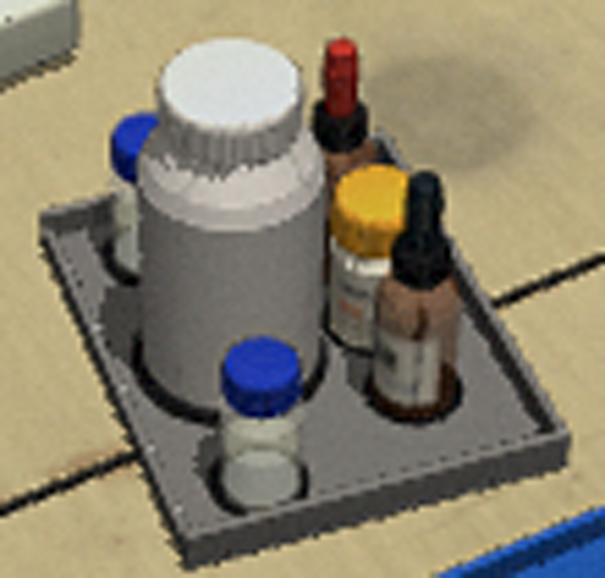

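View pics/scenez.png

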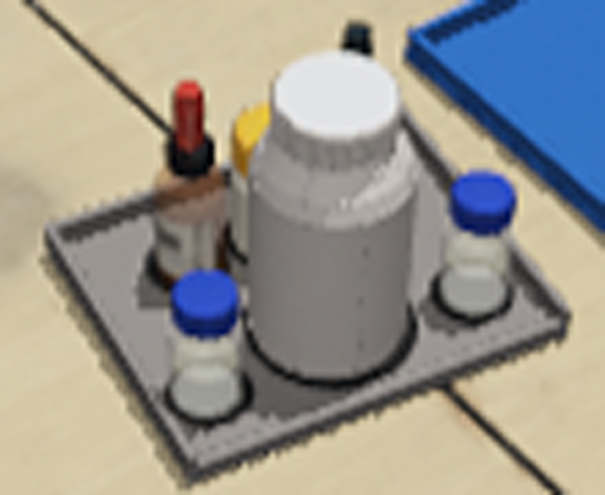

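The crops show the caddy rim corners, white cap top, red and black bulb tops, orange cap and vial caps clearly. Next I fit the caddy pose from these points.

```bash
cat > fit.py <<'E'
from h import *
from scipy.optimize import least_squares
L={"RL":(36,80,17),"FL":(-94,80,11),"FR":(-94,-80,11),"RR":(36,-80,17),"W":(-52,0,124),"R":(0,35,101),"B":(0,-35,101),"O":(0,0,65),"VL":(-62,56,60),"VR":(-62,-56,60)}
obs={"scene":{"RL":(293.2,212.7),"FL":(319.9,255.5),"FR":(388.1,228.5),"W":(346.5,186.4),"R":(319.2,186),"B":(350.1,175.1),"VL":(322.3,222.7),"VR":(372.8,204.5)},
"side":{"FL":(269.6,207.1),"FR":(296,267.1),"RR":(365.1,247.5),"W":(303.8,182.9),"R":(324.2,176.4),"B":(339.3,200.7),"O":(330.7,201.6),"VR":(309.5,233.8)}}
F={n:manip.grab_frame(n) for n in obs}
def W(p,k):
    x,y,z=np.array(L[k])/1000; c,s=np.cos(p[2]),np.sin(p[2]); return [p[0]+c*x-s*y,p[1]+s*x+c*y,z]
def res(p):
    r=[]
    for i,n in enumerate(obs):
        r+=list((proj(F[n],[W(p,k) for k in obs[n]])+p[3+2*i:5+2*i]-np.array(list(obs[n].values()))).ravel())
    return np.r_[r,np.array(p[3:])/2]
s=least_squares(res,[.59,-.14,0,0,0,0,0],loss="soft_l1"); print(s.x.round(4)); print(res(s.x)[:-4].reshape(-1,2).round(1).tolist())
for k in L: print(k,np.round(W(s.x,k),4))
for nm,A in {"tray":[("scene",(402,158),(0.1,-.0675)),("scene",(462,200),(-.1,-.0675)),("scene",(416,227),(-.1,.0675)),("scene",(360,180),(.1,.0675)),("side",(290,297),(-.1,.0675)),("side",(391,255),(.1,.0675)),("side",(438,306),(.1,-.0675)),("side",(331,361),(-.1,-.0675))]}.items():
    def rt(p):
        c,q=np.cos(p[2]),np.sin(p[2])
        return np.concatenate([proj(F[n],[p[0]+c*a-q*b,p[1]+q*a+c*b,.016])[0]-u for n,u,(a,b) in A])
    t=least_squares(rt,[.54,-.31,0],loss="soft_l1");print(nm,t.x.round(4),t.fun.round(1))
E
python3 fit.py
```

```text
[ 0.5934 -0.1356 -0.1873  0.2895  0.7336 -0.3518  0.541 ]
[[-0.4, -2.1], [-0.8, -0.2], [0.9, -0.1], [0.6, 0.7], [-0.6, -0.9], [-0.3, -0.2], [0.5, 0.7], [0.1, 0.9], [-0.4, 1.0], [-0.3, 0.9], [0.9, -0.6], [-0.3, 0.1], [0.4, -1.3], [0.1, -1.2], [0.4, 0.8], [-0.6, -0.2]]
RL [ 0.6437 -0.0637  0.017 ]
FL [ 0.516  -0.0395  0.011 ]
FR [ 0.4862 -0.1967  0.011 ]
RR [ 0.6139 -0.2209  0.017 ]
W [ 0.5423 -0.126   0.124 ]
R [ 0.5999 -0.1013  0.101 ]
B [ 0.5869 -0.17    0.101 ]
O [ 0.5934 -0.1356  0.065 ]
VL [ 0.5429 -0.0691  0.06  ]
VR [ 0.5221 -0.1791  0.06  ]
tray [ 0.5437 -0.3144 -0.031 ] [-0.1 -3.3  2.4  1.   3.4  0.5 -1.3 -4.6 -1.6 -2.6 -0.2 -4.4  2.9  0.3
  0.1  0.2]
```

Request:
jog_arm --commands '[{"az": 0.184, "dz": -0.01}, {"az": 0.184, "dz": -0.01}, {"az": 0.184, "dz": -0.01}, {"az": 0.184, "dz": -0.01}, {"az": 0.184, "dz": -0.01}, {"az": 0.184, "dz": -0.01}, {"az": 0.184, "dz": -0.01}, {"az": 0.004}]'

```text
$.commands[0]: bad value
```

Request:
jog_arm --commands '[{"dx": -0.02, "dy": 0.013}, {"dx": -0.05, "dy": 0.033}, {"dx": -0.05, "dy": 0.033}, {"dx": -0.05, "dy": 0.033}, {"dx": -0.05, "dy": 0.033}, {"dx": -0.05, "dy": 0.033}, {"dx": -0.05, "dy": 0.033}, {"dx": -0.05, "dy": 0.033}, {"dx": -0.05, "dy": 0.033}, {"dx": -0.05, "dy": 0.033}, {"dx": -0.05, "dy": 0.033}, {"dx": -0.05, "dy": 0.033}]'

```text
$.commands[0]: bad value
```

```bash
cat >> h.py <<'E'
C=[.5934,-.1356,-.1873]
def cad(x):
    d=np.array(x[:2])-C[:2]; c,s=np.cos(C[2]),np.sin(C[2]); return np.array([c*d[0]+s*d[1],-s*d[0]+c*d[1]])
def yaw(s):
    R=cv2.Rodrigues(np.array(s["ee_rot"],float))[0]; return np.arctan2(R[1,1],R[0,1])
E
python3 - <<'E'
from h import *
s=manip.observe(); print(s["time_s"],np.round(s["eef_pos"],4),cad(s["eef_pos"]).round(4),yaw(s))
f=manip.grab_frame("wrist"); cv2.imwrite("pics/w1.png",f["pixels"]); K,R,t=P(f); print((-R.T@t).round(3),K[0,0],R.round(2).tolist())
for th in ["white_bottle","dropper_red","dropper_black","orange_bottle","vial_left","tray","balance"]:
    r=manip.trace(f,th); print(th,[(round(x["confidence"],2),np.round(x["location"]).tolist(),int(x["mask"].sum())) for x in r[:2]])
E
```

```text
1.1 [0.2695 0.536  0.2226] [-0.4433  0.5996] 1.1049615601411733
[0.208 0.568 0.385] 329.3851503424326 [[0.45, 0.89, -0.0], [0.86, -0.43, 0.26], [0.23, -0.12, -0.97]]
white_bottle []
dropper_red []
dropper_black []
orange_bottle []
vial_left []
tray []
balance []
```

View pics/w1.png

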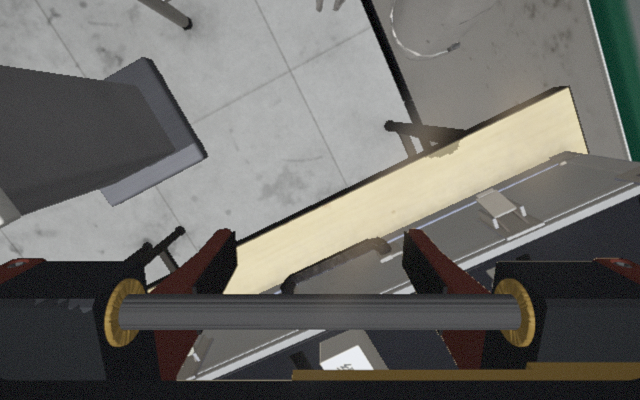

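The wrist view shows the two fingers at the bottom (tips at (235,235) and (410,235)) and the case and floor behind them; no bottle is in view yet.

Request:
jog_arm --commands '[{"hand": 0, "dx": 0, "dy": 0, "dz": -0.01, "ax": 0, "ay": 0, "az": 0.184}, {"hand": 0, "dx": 0, "dy": 0, "dz": -0.01, "ax": 0, "ay": 0, "az": 0.184}, {"hand": 0, "dx": 0, "dy": 0, "dz": -0.01, "ax": 0, "ay": 0, "az": 0.184}, {"hand": 0, "dx": 0, "dy": 0, "dz": -0.01, "ax": 0, "ay": 0, "az": 0.184}, {"hand": 0, "dx": 0, "dy": 0, "dz": -0.01, "ax": 0, "ay": 0, "az": 0.184}, {"hand": 0, "dx": 0, "dy": 0, "dz": -0.01, "ax": 0, "ay": 0, "az": 0.184}, {"hand": 0, "dx": 0, "dy": 0, "dz": -0.01, "ax": 0, "ay": 0, "az": 0.184}, {"hand": 0, "dx": 0, "dy": 0, "dz": 0, "ax": 0, "ay": 0, "az": 0.004}]' --force 15

```text
time_s: 2.5
eef_pos: [0.2698, 0.5365, 0.2934]
ee_rot: [-2.417, -2.006, -0.002]
wrist_force: [-0.5, 0.6, -0.1]
width: 0.0879
grip_force: 0.0
```

Request:
jog_arm --commands '[{"hand": 0, "dx": -0.05, "dy": 0.033, "dz": 0, "ax": 0, "ay": 0, "az": 0}, {"hand": 0, "dx": -0.05, "dy": 0.033, "dz": 0, "ax": 0, "ay": 0, "az": 0}, {"hand": 0, "dx": -0.05, "dy": 0.033, "dz": 0, "ax": 0, "ay": 0, "az": 0}, {"hand": 0, "dx": -0.05, "dy": 0.033, "dz": 0, "ax": 0, "ay": 0, "az": 0}, {"hand": 0, "dx": -0.05, "dy": 0.033, "dz": 0, "ax": 0, "ay": 0, "az": 0}, {"hand": 0, "dx": -0.05, "dy": 0.033, "dz": 0, "ax": 0, "ay": 0, "az": 0}, {"hand": 0, "dx": -0.05, "dy": 0.033, "dz": 0, "ax": 0, "ay": 0, "az": 0}, {"hand": 0, "dx": -0.05, "dy": 0.033, "dz": 0, "ax": 0, "ay": 0, "az": 0}, {"hand": 0, "dx": -0.05, "dy": 0.033, "dz": 0, "ax": 0, "ay": 0, "az": 0}, {"hand": 0, "dx": -0.05, "dy": 0.033, "dz": 0, "ax": 0, "ay": 0, "az": 0}, {"hand": 0, "dx": -0.05, "dy": 0.033, "dz": 0, "ax": 0, "ay": 0, "az": 0}, {"hand": 0, "dx": -0.05, "dy": 0.033, "dz": 0, "ax": 0, "ay": 0, "az": 0}]'

```text
time_s: 4.0
eef_pos: [0.5473, -0.129, 0.2922]
ee_rot: [-2.415, -2.009, 0.0]
wrist_force: [-0.1, -0.4, 0.3]
width: 0.0875
grip_force: 0.0
```

Request:
jog_arm --commands '[{"hand": 0, "dx": -0.035, "dy": 0.0, "dz": 0, "ax": 0, "ay": 0, "az": 0}, {"hand": 0, "dx": -0.035, "dy": 0.0, "dz": 0, "ax": 0, "ay": 0, "az": 0}, {"hand": 0, "dx": 0, "dy": 0.0, "dz": 0, "ax": 0, "ay": 0, "az": 0}, {"hand": 0, "dx": 0, "dy": 0.0, "dz": 0, "ax": 0, "ay": 0, "az": 0}]'

```text
time_s: 4.5
eef_pos: [0.5338, -0.1952, 0.2922]
ee_rot: [-2.417, -2.006, -0.0]
wrist_force: [-0.1, -0.4, 1.0]
width: 0.088
grip_force: 0.0
```

```bash

python3 - <<'E'
from h import *
s=manip.observe(); print(s["time_s"],np.round(s["eef_pos"],4),cad(s["eef_pos"]).round(4),yaw(s))
f=manip.grab_frame("wrist"); cv2.imwrite("pics/w2.png",f["pixels"]); K,R,t=P(f); print((-R.T@t).round(3),R.round(2).tolist())
for th,z in [("white_bottle",.124),("dropper_red",.101),("dropper_black",.101),("orange_bottle",.065),("vial_left",.06),("vial_right",.06)]:
    r=manip.trace(f,th); print(th,[(round(x["confidence"],2),np.round(x["location"]).tolist(),int(x["mask"].sum()),cad(ray(f,x["location"],z)).round(4)) for x in r[:2]])
E
```

```text
4.5 [ 0.5338 -0.1952  0.2922] [-0.0475 -0.0697] -0.1853622334119665
[ 0.547 -0.127  0.454] [[0.98, -0.18, -0.0], [-0.18, -0.95, 0.26], [-0.05, -0.25, -0.97]]
white_bottle [(0.57, [319.0, 112.0], 2553, array([-0.0472,  0.0002]))]
dropper_red [(0.79, [357.0, 87.0], 530, array([-0.0091,  0.0251]))]
dropper_black []
orange_bottle [(0.66, [360.0, 114.0], 725, array([-0.0006, -0.0019]))]
vial_left [(0.61, [306.0, 61.0], 538, array([-0.0621,  0.0551]))]
vial_right [(0.75, [308.0, 160.0], 454, array([-0.0605, -0.055 ]))]
```

View pics/w2.png

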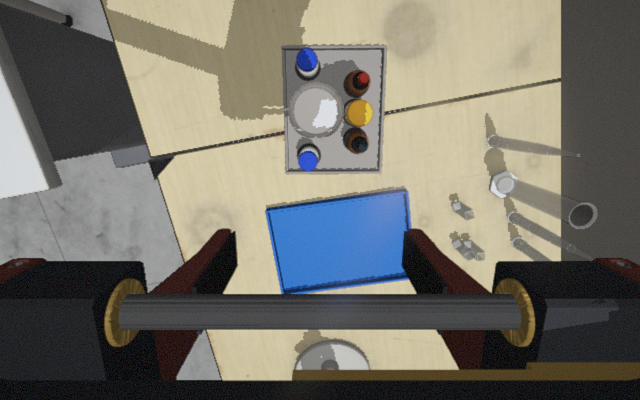

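The wrist view from above shows the caddy at (335,110): white cap near (322,110), red bulb (362,78), orange (360,113), black bulb (359,145). The tray lies below it with corners at (267,208), (405,189) and (283,292).

```bash

python3 - <<'E'
from h import *
im=cv2.imread("pics/w2.png")[35:185,270:420]
cv2.imwrite("pics/w2z.png",cv2.resize(im,None,fx=4,fy=4,interpolation=cv2.INTER_CUBIC))
E
```

```text
(no output)
```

View pics/w2z.png

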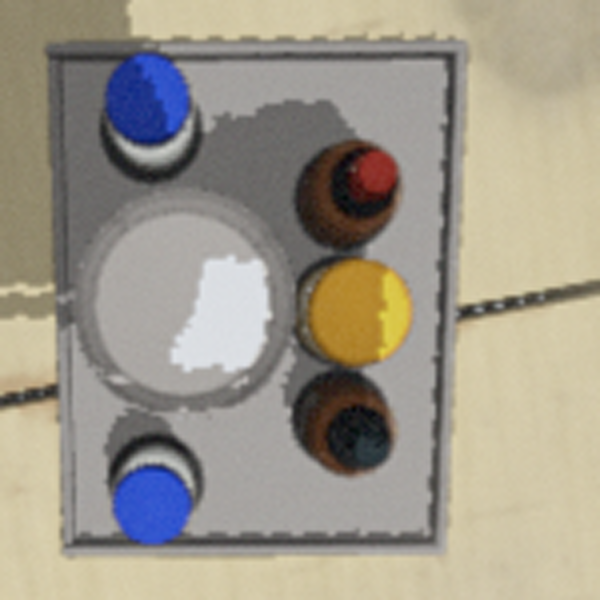

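```bash

python3 - <<'E'
from h import *
f=manip.grab_frame("wrist"); s=manip.observe(); print(s["time_s"],cad(s["eef_pos"]).round(4))
q=lambda u,v:(270+u/4-.4,35+v/4-.4)
for k,(u,v,z) in {"W":(183,303,.124),"R":(377,170,.101),"B":(361,442,.101),"O":(360,311,.065),"VL":(149,98,.06),"VR":(152,505,.06),"FL":(50,45,.011),"RL":(466,45,.017),"RR":(441,550,.017),"FR":(67,552,.011)}.items():
    p=ray(f,q(u,v),z); print(k,p.round(4),cad(p).round(4))
T=[ray(f,c,.016) for c in [(267,209),(406,188),(283,292)]]
print("tray",[(t.round(4),cad(t).round(4)) for t in T],"ctr",((T[1]+T[2])/2).round(4),cad((T[1]+T[2])/2).round(4),"yaw",np.arctan2(*(T[1]-T[0])[1::-1]),np.linalg.norm(T[1]-T[0]),np.linalg.norm(T[2]-T[0]))
E
```

```text
4.9 [-0.0471 -0.0697]
W [ 0.5442 -0.1242  0.124 ] [-0.0504  0.002 ]
R [ 0.5983 -0.1012  0.101 ] [-0.0016  0.0347]
B [ 0.5839 -0.1679  0.101 ] [-0.0033 -0.0335]
O [ 0.593  -0.1353  0.065 ] [-0.0005  0.0002]
VL [ 0.5446 -0.0678  0.06  ] [-0.0606  0.0575]
VR [ 0.5234 -0.1797  0.06  ] [-0.0606 -0.0563]
FL [ 0.517  -0.0399  0.011 ] [-0.0929  0.0798]
RL [ 0.6425 -0.0646  0.017 ] [0.0351 0.0789]
RR [ 0.6134 -0.2183  0.017 ] [ 0.035  -0.0775]
FR [ 0.4888 -0.1967  0.011 ] [-0.0914 -0.0795]
tray [(array([ 0.4523, -0.241 ,  0.016 ]), array([-0.119 , -0.1299])), (array([ 0.6456, -0.2469,  0.016 ]), array([ 0.072 , -0.0996])), (array([ 0.4467, -0.3711,  0.016 ]), array([-0.1002, -0.2587]))] ctr [ 0.5462 -0.309   0.016 ] [-0.0141 -0.1792] yaw -0.030374466605916427 0.19342294237788146 0.13022594864652887
```

Request:
jog_arm --commands '[{"hand": 0, "dx": 0.035, "dy": -0.004, "dz": 0, "ax": 0, "ay": 0, "az": 0}, {"hand": 0, "dx": 0.036, "dy": 0, "dz": 0, "ax": 0, "ay": 0, "az": 0}, {"hand": 0, "dx": 0, "dy": 0, "dz": 0.045, "ax": 0, "ay": 0, "az": 0}, {"hand": 0, "dx": 0, "dy": 0, "dz": 0.045, "ax": 0, "ay": 0, "az": 0}, {"hand": 0, "dx": 0, "dy": 0, "dz": 0.045, "ax": 0, "ay": 0, "az": 0}, {"hand": 0, "dx": 0, "dy": 0, "dz": 0.03, "ax": 0, "ay": 0, "az": 0}, {"hand": 0, "dx": 0, "dy": 0, "dz": 0.018, "ax": 0, "ay": 0, "az": 0}, {"hand": 0, "dx": 0, "dy": 0, "dz": 0, "ax": 0, "ay": 0, "az": 0}, {"hand": 0, "dx": 0, "dy": 0, "dz": 0, "ax": 0, "ay": 0, "az": 0}]' --force 15

```text
time_s: 6.02
eef_pos: [0.5439, -0.1256, 0.1105]
ee_rot: [2.418, 2.004, 0.001]
wrist_force: [-0.2, -0.4, 0.3]
width: 0.0877
grip_force: 0.0
```

```bash

python3 - <<'E'
from h import *
s=manip.observe(); print(s["time_s"],cad(s["eef_pos"]).round(4),s["eef_pos"][2],s["wrist_force"],yaw(s))
ims=[]
for n,(a,b) in {"side":(240,110),"scene":(285,110)}.items(): ims.append(manip.grab_frame(n)["pixels"][b:b+150,a:a+130])
cv2.imwrite("pics/g1.png",cv2.resize(np.hstack(ims),None,fx=3,fy=3))
E
```

```text
6.025 [-0.0505  0.0007] 0.11045379556884505 [-0.21405988 -0.35367404  0.31365589] -0.18681869445677834
```

View pics/g1.png

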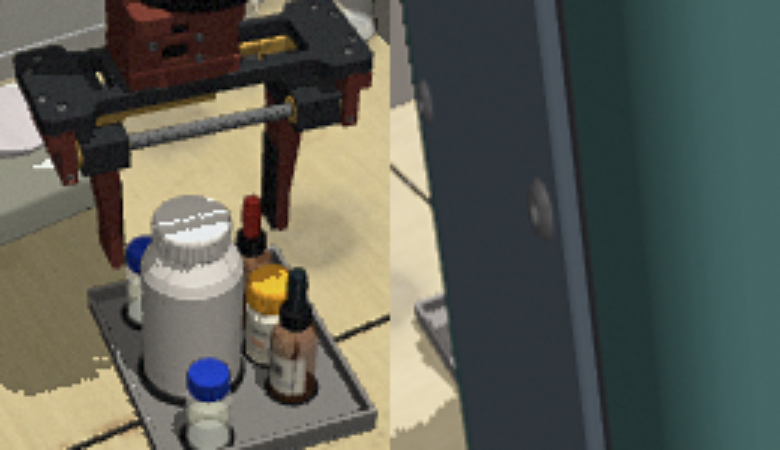

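The left half shows the fingers straddling the white cap around (190,230), with red and orange clear behind. The arm blocks the scene camera. I'll close.

Request:
jog_arm --commands '[{"hand": 1, "dx": 0, "dy": 0, "dz": 0.001, "ax": 0, "ay": 0, "az": 0}, {"hand": 1, "dx": 0, "dy": 0, "dz": 0, "ax": 0, "ay": 0, "az": 0}, {"hand": 1, "dx": 0, "dy": 0, "dz": 0, "ax": 0, "ay": 0, "az": 0}, {"hand": 1, "dx": 0, "dy": 0, "dz": 0, "ax": 0, "ay": 0, "az": 0}, {"hand": 1, "dx": 0, "dy": 0, "dz": 0, "ax": 0, "ay": 0, "az": 0}, {"hand": 1, "dx": 0, "dy": 0, "dz": 0, "ax": 0, "ay": 0, "az": 0}, {"hand": 1, "dx": 0, "dy": 0, "dz": 0, "ax": 0, "ay": 0, "az": 0}, {"hand": 1, "dx": 0, "dy": 0, "dz": 0, "ax": 0, "ay": 0, "az": 0}]' --force 20

```text
time_s: 7.12
eef_pos: [0.5432, -0.1254, 0.1087]
ee_rot: [-2.419, -2.004, 0.0]
wrist_force: [-0.2, -0.1, 0.5]
width: 0.0453
grip_force: 20.0
```

Request:
jog_arm --commands '[{"hand": 1, "dx": 0, "dy": 0, "dz": -0.02, "ax": 0, "ay": 0, "az": 0}, {"hand": 1, "dx": 0, "dy": 0, "dz": -0.035, "ax": 0, "ay": 0, "az": 0}, {"hand": 1, "dx": 0, "dy": 0, "dz": -0.035, "ax": 0, "ay": 0, "az": 0}, {"hand": 1, "dx": 0, "dy": 0, "dz": -0.03, "ax": 0, "ay": 0, "az": 0}, {"hand": 1, "dx": -0.02, "dy": 0, "dz": 0, "ax": 0, "ay": 0, "az": 0}, {"hand": 1, "dx": -0.04, "dy": -0.005, "dz": 0, "ax": 0, "ay": 0, "az": 0}, {"hand": 1, "dx": -0.04, "dy": -0.005, "dz": 0, "ax": 0, "ay": 0, "az": 0}, {"hand": 1, "dx": -0.04, "dy": -0.008, "dz": 0, "ax": 0, "ay": 0, "az": 0}, {"hand": 1, "dx": -0.03, "dy": 0, "dz": 0, "ax": 0, "ay": 0, "az": 0}, {"hand": 1, "dx": -0.02, "dy": 0, "dz": 0, "ax": 0, "ay": 0, "az": 0}, {"hand": 1, "dx": 0, "dy": 0, "dz": 0, "ax": 0, "ay": 0, "az": 0}]'

```text
time_s: 8.5
eef_pos: [0.4895, -0.3099, 0.2276]
ee_rot: [-2.42, -2.001, 0.001]
wrist_force: [0.3, 1.1, -1.1]
width: 0.0452
grip_force: 20.0
```

Request:
jog_arm --commands '[{"hand": 1, "dx": -0.002, "dy": 0, "dz": 0.02, "ax": 0, "ay": 0, "az": 0}, {"hand": 1, "dx": 0, "dy": 0, "dz": 0.03, "ax": 0, "ay": 0, "az": 0}, {"hand": 1, "dx": 0, "dy": 0, "dz": 0.03, "ax": 0, "ay": 0, "az": 0}, {"hand": 1, "dx": 0, "dy": 0, "dz": 0.02, "ax": 0, "ay": 0, "az": 0}, {"hand": 1, "dx": 0, "dy": 0, "dz": 0.01, "ax": 0, "ay": 0, "az": 0}, {"hand": 1, "dx": 0, "dy": 0, "dz": 0, "ax": 0, "ay": 0, "az": 0}]'

```text
time_s: 9.25
eef_pos: [0.4898, -0.3098, 0.1182]
ee_rot: [-2.417, -2.004, 0.0]
wrist_force: [0.3, -0.2, -0.8]
width: 0.0452
grip_force: 20.0
```

```bash

python3 - <<'E'
from h import *
s=manip.observe(); print(s["time_s"],cad(s["eef_pos"]).round(4),s["eef_pos"][2],s["wrist_force"],s["width"])
cv2.imwrite("pics/g2.png",manip.grab_frame("side")["pixels"])
E
```

```text
9.25 [-0.0694 -0.1904] 0.1181855318978248 [ 0.29744794 -0.21620487 -0.75193146] 0.04517211538396346
```

View pics/g2.png

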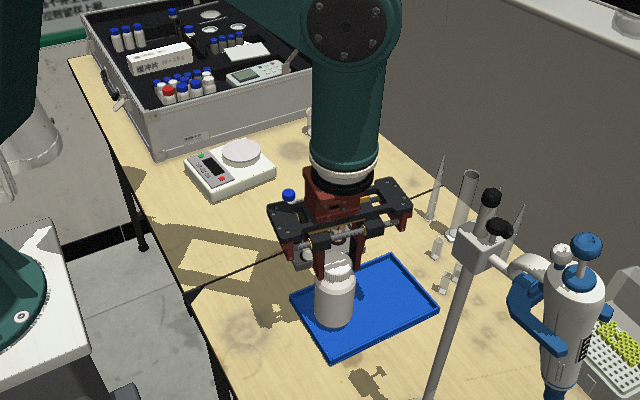

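The white bottle hangs upright over the tray's near half at (335,300), clear of the pipette stand. I'll lower it, release and go to the black dropper.

Request:
jog_arm --commands '[{"hand": 1, "dx": 0, "dy": 0, "dz": 0.007, "ax": 0, "ay": 0, "az": 0}, {"hand": 1, "dx": 0, "dy": 0, "dz": 0.004, "ax": 0, "ay": 0, "az": 0}, {"hand": 1, "dx": 0, "dy": 0, "dz": 0, "ax": 0, "ay": 0, "az": 0}, {"hand": 0, "dx": 0, "dy": 0, "dz": 0, "ax": 0, "ay": 0, "az": 0}, {"hand": 0, "dx": 0, "dy": 0, "dz": 0, "ax": 0, "ay": 0, "az": 0}, {"hand": 0, "dx": 0, "dy": 0, "dz": 0, "ax": 0, "ay": 0, "az": 0}, {"hand": 0, "dx": 0, "dy": 0, "dz": 0, "ax": 0, "ay": 0, "az": 0}, {"hand": 0, "dx": 0, "dy": 0, "dz": -0.015, "ax": 0, "ay": 0, "az": 0}, {"hand": 0, "dx": 0, "dy": 0, "dz": -0.04, "ax": 0, "ay": 0, "az": 0}, {"hand": 0, "dx": 0, "dy": 0, "dz": -0.04, "ax": 0, "ay": 0, "az": 0}]'

```text
time_s: 10.55
eef_pos: [0.4898, -0.3107, 0.2045]
ee_rot: [2.419, 2.004, -0.0]
wrist_force: [0.5, 0.0, 0.4]
width: 0.0878
grip_force: 0.0
```

Request:
jog_arm --commands '[{"hand": 0.5, "dx": 0.04, "dy": 0.017, "dz": 0, "ax": 0, "ay": 0, "az": 0}, {"hand": 0.5, "dx": 0.04, "dy": 0.017, "dz": 0, "ax": 0, "ay": 0, "az": 0}, {"hand": 0.5, "dx": 0.04, "dy": 0.017, "dz": 0, "ax": 0, "ay": 0, "az": 0}, {"hand": 0.5, "dx": 0.036, "dy": 0.016, "dz": 0, "ax": 0, "ay": 0, "az": 0}, {"hand": 0.5, "dx": 0, "dy": 0, "dz": 0.04, "ax": 0, "ay": 0, "az": 0}, {"hand": 0.5, "dx": 0, "dy": 0, "dz": 0.02, "ax": 0, "ay": 0, "az": 0}, {"hand": 0.5, "dx": 0, "dy": 0, "dz": 0, "ax": 0, "ay": 0, "az": 0}]'

```text
time_s: 11.42
eef_pos: [0.5838, -0.1693, 0.142]
ee_rot: [-2.417, -2.003, 0.002]
wrist_force: [-0.4, 0.1, 0.4]
width: 0.0441
grip_force: 0.0
```

```bash

python3 - <<'E'
from h import *
s=manip.observe(); print(s["time_s"],cad(s["eef_pos"]).round(4),s["eef_pos"][2],s["width"])
f=manip.grab_frame("side"); im=f["pixels"]
cv2.imwrite("pics/g3.png",cv2.resize(im[110:380,210:450],None,fx=2.2,fy=2.2))
E
```

```text
11.425 [-0.0032 -0.0349] 0.1420471137662862 0.04405861616460024
```

View pics/g3.png

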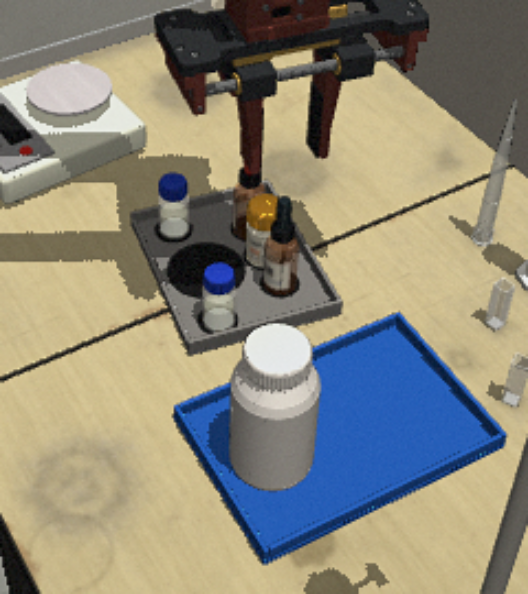

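The white bottle stands in the tray's near half, and the fingers hang above the black bulb. I'll descend and grip.

Request:
jog_arm --commands '[{"hand": 0.5, "dx": 0, "dy": 0, "dz": 0.03, "ax": 0, "ay": 0, "az": 0}, {"hand": 0.5, "dx": 0, "dy": 0, "dz": 0.025, "ax": 0, "ay": 0, "az": 0}, {"hand": 0.5, "dx": 0, "dy": 0, "dz": 0.011, "ax": 0, "ay": 0, "az": 0}, {"hand": 0.5, "dx": 0, "dy": 0, "dz": 0, "ax": 0, "ay": 0, "az": 0}, {"hand": 1, "dx": 0, "dy": 0, "dz": 0, "ax": 0, "ay": 0, "az": 0}, {"hand": 1, "dx": 0, "dy": 0, "dz": 0, "ax": 0, "ay": 0, "az": 0}, {"hand": 1, "dx": 0, "dy": 0, "dz": 0, "ax": 0, "ay": 0, "az": 0}, {"hand": 1, "dx": 0, "dy": 0, "dz": 0, "ax": 0, "ay": 0, "az": 0}, {"hand": 1, "dx": 0, "dy": 0, "dz": 0, "ax": 0, "ay": 0, "az": 0}, {"hand": 1, "dx": 0, "dy": 0, "dz": 0, "ax": 0, "ay": 0, "az": 0}]' --force 12

```text
time_s: 12.72
eef_pos: [0.585, -0.17, 0.077]
ee_rot: [2.419, 2.004, 0.0]
wrist_force: [1.1, 0.4, 2.7]
width: 0.0121
grip_force: 12.0
```

Request:
jog_arm --commands '[{"hand": 1, "dx": 0, "dy": 0, "dz": -0.02, "ax": 0, "ay": 0, "az": 0}, {"hand": 1, "dx": 0, "dy": 0, "dz": -0.035, "ax": 0, "ay": 0, "az": 0}, {"hand": 1, "dx": 0, "dy": 0, "dz": -0.035, "ax": 0, "ay": 0, "az": 0}, {"hand": 1, "dx": -0.02, "dy": 0, "dz": 0, "ax": 0, "ay": 0, "az": 0}, {"hand": 1, "dx": -0.04, "dy": 0.013, "dz": 0, "ax": 0, "ay": 0, "az": 0}, {"hand": 1, "dx": -0.04, "dy": 0.015, "dz": 0, "ax": 0, "ay": 0, "az": 0}, {"hand": 1, "dx": -0.04, "dy": 0.015, "dz": 0, "ax": 0, "ay": 0, "az": 0}, {"hand": 1, "dx": -0.033, "dy": 0, "dz": 0, "ax": 0, "ay": 0, "az": 0}, {"hand": 1, "dx": 0, "dy": 0, "dz": 0, "ax": 0, "ay": 0, "az": 0}]'

```text
time_s: 13.85
eef_pos: [0.5931, -0.3507, 0.1645]
ee_rot: [-2.421, -1.999, 0.002]
wrist_force: [-0.7, 1.5, 0.0]
width: 0.0121
grip_force: 12.0
```

Request:
jog_arm --commands '[{"hand": 1, "dx": 0, "dy": 0, "dz": 0.03, "ax": 0, "ay": 0, "az": 0}, {"hand": 1, "dx": 0, "dy": 0, "dz": 0.03, "ax": 0, "ay": 0, "az": 0}, {"hand": 1, "dx": 0, "dy": 0, "dz": 0.02, "ax": 0, "ay": 0, "az": 0}, {"hand": 1, "dx": 0, "dy": 0, "dz": 0.007, "ax": 0, "ay": 0, "az": 0}, {"hand": 1, "dx": 0, "dy": 0, "dz": 0.004, "ax": 0, "ay": 0, "az": 0}, {"hand": 1, "dx": 0, "dy": 0, "dz": 0, "ax": 0, "ay": 0, "az": 0}]'

```text
time_s: 14.6
eef_pos: [0.5953, -0.3481, 0.0763]
ee_rot: [2.418, 2.004, 0.0]
wrist_force: [-0.5, 0.7, -1.3]
width: 0.0117
grip_force: 12.0
```

```bash

python3 - <<'E'
from h import *
s=manip.observe(); print(s["time_s"],cad(s["eef_pos"]).round(4),s["eef_pos"][2],s["width"],s["wrist_force"])
E
```

```text
14.6 [ 0.0414 -0.2084] 0.07628872094920125 0.011658387325289636 [-0.46778345  0.71004351 -1.25157928]
```

Request:
jog_arm --commands '[{"hand": 1, "dx": 0, "dy": 0, "dz": 0.001, "ax": 0, "ay": 0, "az": 0}, {"hand": 0.5, "dx": 0, "dy": 0, "dz": 0, "ax": 0, "ay": 0, "az": 0}, {"hand": 0.5, "dx": 0, "dy": 0, "dz": 0, "ax": 0, "ay": 0, "az": 0}, {"hand": 0.5, "dx": 0, "dy": 0, "dz": 0, "ax": 0, "ay": 0, "az": 0}, {"hand": 0.5, "dx": 0, "dy": 0, "dz": -0.02, "ax": 0, "ay": 0, "az": 0}, {"hand": 0.5, "dx": 0, "dy": 0, "dz": -0.035, "ax": 0, "ay": 0, "az": 0}, {"hand": 0.5, "dx": 0, "dy": 0, "dz": -0.035, "ax": 0, "ay": 0, "az": 0}, {"hand": 0.5, "dx": 0.05, "dy": 0, "dz": 0, "ax": 0, "ay": 0, "az": 0}, {"hand": 0.5, "dx": 0.05, "dy": -0.012, "dz": 0, "ax": 0, "ay": 0, "az": 0}, {"hand": 0.5, "dx": 0.05, "dy": -0.015, "dz": 0, "ax": 0, "ay": 0, "az": 0}, {"hand": 0.5, "dx": 0.05, "dy": -0.015, "dz": 0, "ax": 0, "ay": 0, "az": 0}, {"hand": 0.5, "dx": 0.043, "dy": 0, "dz": 0, "ax": 0, "ay": 0, "az": 0}]'

```text
time_s: 16.1
eef_pos: [0.5981, -0.0994, 0.1663]
ee_rot: [2.418, 2.004, 0.001]
wrist_force: [0.8, -0.8, -0.1]
width: 0.0435
grip_force: 0.0
```

Request:
jog_arm --commands '[{"hand": 0.5, "dx": 0, "dy": 0, "dz": 0, "ax": 0, "ay": 0, "az": 0}, {"hand": 0.5, "dx": 0, "dy": 0, "dz": 0, "ax": 0, "ay": 0, "az": 0}]'

```text
time_s: 16.35
eef_pos: [0.5992, -0.1019, 0.1657]
ee_rot: [2.417, 2.004, 0.001]
wrist_force: [-0.1, 0.0, -0.2]
width: 0.0441
grip_force: 0.0
```

```bash

python3 - <<'E'
from h import *
s=manip.observe(); print(s["time_s"],cad(s["eef_pos"]).round(4),s["eef_pos"][2],s["width"],s["wrist_force"])
f=manip.grab_frame("side"); im=f["pixels"]
cv2.imwrite("pics/g4.png",cv2.resize(im[110:380,210:450],None,fx=2.2,fy=2.2))
for th in ["white_bottle","dropper_black","dropper_red"]: print(th,[(x["confidence"],x["location"]) for x in manip.trace(f,th)])
E
```

```text
16.35 [-0.0005  0.0342] 0.16574222846835043 0.04408209266360419 [-0.09443868  0.04096815 -0.24904011]
white_bottle [(0.6, [334.2, 293.7])]
dropper_black [(0.72, [402.3, 295.7])]
dropper_red [(0.81, [318.9, 197.7])]
```

View pics/g4.png

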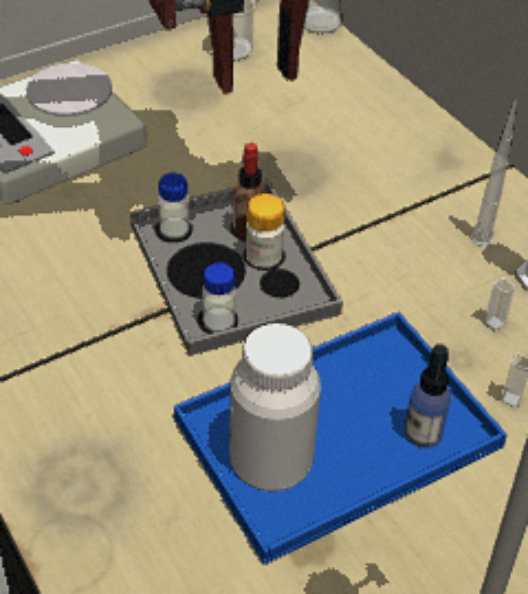

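The black dropper stands upright in the tray at crop (428,400) and the red one is untouched. I'll grip the red and carry it over.

Request:
jog_arm --commands '[{"hand": 0.5, "dx": 0, "dy": 0, "dz": 0.04, "ax": 0, "ay": 0, "az": 0}, {"hand": 0.5, "dx": 0, "dy": 0, "dz": 0.035, "ax": 0, "ay": 0, "az": 0}, {"hand": 0.5, "dx": 0, "dy": 0, "dz": 0.014, "ax": 0, "ay": 0, "az": 0}, {"hand": 0.5, "dx": 0, "dy": 0, "dz": 0, "ax": 0, "ay": 0, "az": 0}, {"hand": 1, "dx": 0, "dy": 0, "dz": 0, "ax": 0, "ay": 0, "az": 0}, {"hand": 1, "dx": 0, "dy": 0, "dz": 0, "ax": 0, "ay": 0, "az": 0}, {"hand": 1, "dx": 0, "dy": 0, "dz": 0, "ax": 0, "ay": 0, "az": 0}, {"hand": 1, "dx": 0, "dy": 0, "dz": 0, "ax": 0, "ay": 0, "az": 0}, {"hand": 1, "dx": 0, "dy": 0, "dz": 0, "ax": 0, "ay": 0, "az": 0}, {"hand": 1, "dx": 0, "dy": 0, "dz": 0, "ax": 0, "ay": 0, "az": 0}]'

```text
time_s: 17.8
eef_pos: [0.5991, -0.1014, 0.0762]
ee_rot: [2.419, 2.004, 0.001]
wrist_force: [-1.3, 0.2, 5.3]
width: 0.0123
grip_force: 12.0
```

Request:
jog_arm --commands '[{"hand": 1, "dx": 0, "dy": 0, "dz": -0.02, "ax": 0, "ay": 0, "az": 0}, {"hand": 1, "dx": 0, "dy": 0, "dz": -0.04, "ax": 0, "ay": 0, "az": 0}, {"hand": 1, "dx": 0, "dy": 0, "dz": -0.04, "ax": 0, "ay": 0, "az": 0}, {"hand": 1, "dx": -0.02, "dy": 0, "dz": 0, "ax": 0, "ay": 0, "az": 0}, {"hand": 1, "dx": -0.04, "dy": 0.01, "dz": 0, "ax": 0, "ay": 0, "az": 0}, {"hand": 1, "dx": -0.04, "dy": 0.01, "dz": 0, "ax": 0, "ay": 0, "az": 0}, {"hand": 1, "dx": -0.04, "dy": 0.01, "dz": 0, "ax": 0, "ay": 0, "az": 0}, {"hand": 1, "dx": -0.037, "dy": 0, "dz": 0, "ax": 0, "ay": 0, "az": 0}, {"hand": 1, "dx": 0, "dy": 0, "dz": 0, "ax": 0, "ay": 0, "az": 0}]'

```text
time_s: 18.92
eef_pos: [0.5936, -0.2837, 0.1736]
ee_rot: [-2.421, -1.999, 0.003]
wrist_force: [-0.4, 0.4, -0.2]
width: 0.0119
grip_force: 12.0
```

Request:
jog_arm --commands '[{"hand": 1, "dx": 0, "dy": 0, "dz": 0.03, "ax": 0, "ay": 0, "az": 0}, {"hand": 1, "dx": 0, "dy": 0, "dz": 0.03, "ax": 0, "ay": 0, "az": 0}, {"hand": 1, "dx": 0, "dy": 0, "dz": 0.03, "ax": 0, "ay": 0, "az": 0}, {"hand": 1, "dx": 0, "dy": 0, "dz": 0.008, "ax": 0, "ay": 0, "az": 0}, {"hand": 1, "dx": 0, "dy": 0, "dz": 0.003, "ax": 0, "ay": 0, "az": 0}, {"hand": 1, "dx": 0, "dy": 0, "dz": 0, "ax": 0, "ay": 0, "az": 0}]'

```text
time_s: 19.68
eef_pos: [0.5959, -0.2809, 0.0754]
ee_rot: [2.418, 2.004, 0.001]
wrist_force: [-0.4, 0.3, -0.3]
width: 0.0121
grip_force: 12.0
```

```bash

python3 - <<'E'
from h import *
s=manip.observe(); print(s["time_s"],cad(s["eef_pos"]).round(4),s["eef_pos"][2],s["width"],s["wrist_force"])
E
```

```text
19.675 [ 0.0295 -0.1423] 0.07541492679442871 0.012104952995260581 [-0.35617519  0.30096049 -0.30299763]
```

Request:
jog_arm --commands '[{"hand": 1, "dx": 0, "dy": 0, "dz": 0.001, "ax": 0, "ay": 0, "az": 0}, {"hand": 0.5, "dx": 0, "dy": 0, "dz": 0, "ax": 0, "ay": 0, "az": 0}, {"hand": 0.5, "dx": 0, "dy": 0, "dz": 0, "ax": 0, "ay": 0, "az": 0}, {"hand": 0.5, "dx": 0, "dy": 0, "dz": 0, "ax": 0, "ay": 0, "az": 0}, {"hand": 0.5, "dx": 0, "dy": 0, "dz": -0.02, "ax": 0, "ay": 0, "az": 0}, {"hand": 0.4, "dx": 0, "dy": 0, "dz": -0.035, "ax": 0, "ay": 0, "az": 0}, {"hand": 0.3, "dx": 0, "dy": 0, "dz": -0.035, "ax": 0, "ay": 0, "az": 0}, {"hand": 0.3, "dx": 0.05, "dy": 0, "dz": 0, "ax": 0, "ay": 0, "az": 0}, {"hand": 0.3, "dx": 0.05, "dy": -0.015, "dz": 0, "ax": 0, "ay": 0, "az": 0}, {"hand": 0.3, "dx": 0.042, "dy": -0.014, "dz": 0, "ax": 0, "ay": 0, "az": 0}, {"hand": 0.3, "dx": 0, "dy": 0, "dz": 0, "ax": 0, "ay": 0, "az": 0}, {"hand": 0.3, "dx": 0, "dy": 0, "dz": 0, "ax": 0, "ay": 0, "az": 0}]'

```text
time_s: 21.18
eef_pos: [0.5936, -0.1363, 0.1639]
ee_rot: [2.418, 2.004, -0.0]
wrist_force: [0.2, -0.5, -0.4]
width: 0.0614
grip_force: 0.0
```

```bash

python3 - <<'E'
from h import *
s=manip.observe(); print(s["time_s"],cad(s["eef_pos"]).round(4),s["eef_pos"][2],s["width"],s["wrist_force"])
f=manip.grab_frame("side"); im=f["pixels"]
cv2.imwrite("pics/g5.png",cv2.resize(im[110:380,210:450],None,fx=2.2,fy=2.2))
E
```

```text
21.175 [ 0.0003 -0.0006] 0.1638995202236423 0.06137588238186017 [ 0.21672234 -0.49258604 -0.44959498]
```

View pics/g5.png

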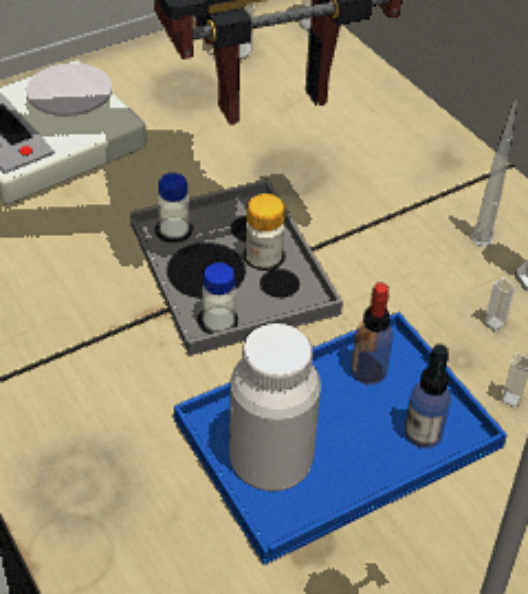

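All three stand upright in the tray: white (275,410), red (373,340), black (428,400). The orange bottle is free in the caddy at (265,230). I'll grip it.

Request:
jog_arm --commands '[{"hand": 0.3, "dx": 0, "dy": 0, "dz": 0.05, "ax": 0, "ay": 0, "az": 0}, {"hand": 0.3, "dx": 0, "dy": 0, "dz": 0.04, "ax": 0, "ay": 0, "az": 0}, {"hand": 0.3, "dx": 0, "dy": 0, "dz": 0.025, "ax": 0, "ay": 0, "az": 0}, {"hand": 0.3, "dx": 0, "dy": 0, "dz": 0.007, "ax": 0, "ay": 0, "az": 0}, {"hand": 0.3, "dx": 0, "dy": 0, "dz": 0, "ax": 0, "ay": 0, "az": 0}, {"hand": 1, "dx": 0, "dy": 0, "dz": 0, "ax": 0, "ay": 0, "az": 0}, {"hand": 1, "dx": 0, "dy": 0, "dz": 0, "ax": 0, "ay": 0, "az": 0}, {"hand": 1, "dx": 0, "dy": 0, "dz": 0, "ax": 0, "ay": 0, "az": 0}, {"hand": 1, "dx": 0, "dy": 0, "dz": 0, "ax": 0, "ay": 0, "az": 0}, {"hand": 1, "dx": 0, "dy": 0, "dz": 0, "ax": 0, "ay": 0, "az": 0}, {"hand": 1, "dx": 0, "dy": 0, "dz": 0, "ax": 0, "ay": 0, "az": 0}]'

```text
time_s: 22.6
eef_pos: [0.5934, -0.1359, 0.0421]
ee_rot: [2.419, 2.004, 0.0]
wrist_force: [-0.4, -0.8, 4.7]
width: 0.0308
grip_force: 12.0
```

Request:
jog_arm --commands '[{"hand": 1, "dx": 0, "dy": 0, "dz": -0.02, "ax": 0, "ay": 0, "az": 0}, {"hand": 1, "dx": 0, "dy": 0, "dz": -0.04, "ax": 0, "ay": 0, "az": 0}, {"hand": 1, "dx": 0, "dy": 0, "dz": -0.04, "ax": 0, "ay": 0, "az": 0}, {"hand": 1, "dx": 0.03, "dy": -0.02, "dz": 0, "ax": 0, "ay": 0, "az": 0}, {"hand": 1, "dx": 0.03, "dy": -0.03, "dz": 0, "ax": 0, "ay": 0, "az": 0}, {"hand": 1, "dx": 0.03, "dy": -0.03, "dz": 0, "ax": 0, "ay": 0, "az": 0}, {"hand": 1, "dx": 0.03, "dy": -0.029, "dz": 0, "ax": 0, "ay": 0, "az": 0}, {"hand": 1, "dx": 0.01, "dy": 0, "dz": 0, "ax": 0, "ay": 0, "az": 0}, {"hand": 1, "dx": 0, "dy": 0, "dz": 0, "ax": 0, "ay": 0, "az": 0}]'

```text
time_s: 23.72
eef_pos: [0.5111, 0.0124, 0.1417]
ee_rot: [2.417, 2.005, 0.001]
wrist_force: [-0.3, -0.3, 0.4]
width: 0.031
grip_force: 11.9
```

```bash

python3 - <<'E'
from h import *
s=manip.observe(); print(s["time_s"],cad(s["eef_pos"]).round(4),s["eef_pos"][2],s["width"],s["wrist_force"])
f=manip.grab_frame("wrist"); im=f["pixels"]
cv2.imwrite("pics/g6.png",im)
g=manip.grab_frame("scene");cv2.imwrite("pics/g6s.png",g["pixels"])
E
```

```text
23.725 [-0.1084  0.1301] 0.14173329826241365 0.031048688143260856 [-0.34324724 -0.30422883  0.35992926]
```

View pics/g6.png

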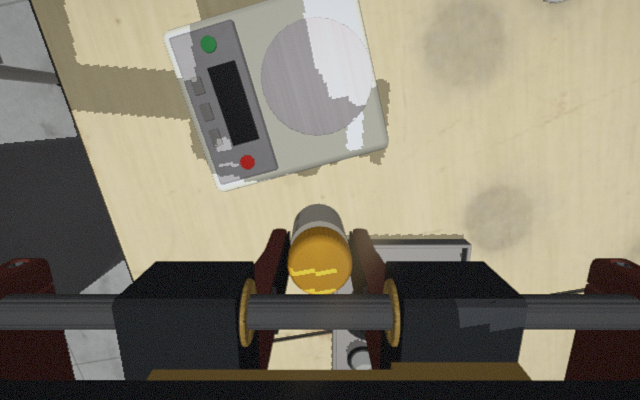

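The wrist view shows the pan centred near (317,76), extents 261–373 by 17–136, with the orange bottle held upright at (320,255).

```bash

python3 - <<'E'
from h import *
f=manip.grab_frame("wrist"); s=manip.observe()
print(s["time_s"],s["eef_pos"])
for p in [(317,76),(261,76),(374,76),(318,17),(318,136)]: q=ray(f,p,.055); print(p,q.round(4),cad(q).round(4))
E
```

```text
23.875 [0.51127204 0.01126215 0.14163352]
(317, 76) [0.5281 0.1047 0.055 ] [-0.1089  0.224 ]
(261, 76) [0.489  0.1121 0.055 ] [-0.1487  0.224 ]
(374, 76) [0.568  0.0972 0.055 ] [-0.0683  0.224 ]
(318, 17) [0.5359 0.1418 0.055 ] [-0.1081  0.2618]
(318, 136) [0.521  0.0633 0.055 ] [-0.1082  0.182 ]
```

Request:
jog_arm --commands '[{"hand": 1, "dx": 0.03, "dy": 0, "dz": 0, "ax": 0, "ay": 0, "az": 0}, {"hand": 1, "dx": 0.04, "dy": 0, "dz": 0, "ax": 0, "ay": 0, "az": 0}, {"hand": 1, "dx": 0.022, "dy": 0, "dz": 0, "ax": 0, "ay": 0, "az": 0}, {"hand": 1, "dx": 0, "dy": 0, "dz": 0, "ax": 0, "ay": 0, "az": 0}, {"hand": 1, "dx": 0, "dy": 0, "dz": 0.02, "ax": 0, "ay": 0, "az": 0}, {"hand": 1, "dx": 0, "dy": 0, "dz": 0.02, "ax": 0, "ay": 0, "az": 0}, {"hand": 1, "dx": 0, "dy": 0, "dz": 0.007, "ax": 0, "ay": 0, "az": 0}, {"hand": 1, "dx": 0, "dy": 0, "dz": 0.002, "ax": 0, "ay": 0, "az": 0}, {"hand": 1, "dx": 0, "dy": 0, "dz": 0, "ax": 0, "ay": 0, "az": 0}, {"hand": 1, "dx": 0, "dy": 0, "dz": 0, "ax": 0, "ay": 0, "az": 0}]'

```text
time_s: 25.12
eef_pos: [0.5279, 0.1025, 0.0933]
ee_rot: [2.419, 2.004, 0.001]
wrist_force: [0.0, -0.6, -1.0]
width: 0.0308
grip_force: 11.9
```

Request:
jog_arm --commands '[{"hand": 1, "dx": 0, "dy": 0, "dz": 0.0015, "ax": 0, "ay": 0, "az": 0}, {"hand": 1, "dx": 0, "dy": 0, "dz": 0, "ax": 0, "ay": 0, "az": 0}, {"hand": 0.3, "dx": 0, "dy": 0, "dz": 0, "ax": 0, "ay": 0, "az": 0}, {"hand": 0.3, "dx": 0, "dy": 0, "dz": 0, "ax": 0, "ay": 0, "az": 0}, {"hand": 0.3, "dx": 0, "dy": 0, "dz": 0, "ax": 0, "ay": 0, "az": 0}, {"hand": 0.3, "dx": 0, "dy": 0, "dz": 0, "ax": 0, "ay": 0, "az": 0}, {"hand": 0.3, "dx": 0, "dy": 0, "dz": -0.015, "ax": 0, "ay": 0, "az": 0}, {"hand": 0.3, "dx": 0, "dy": 0, "dz": -0.04, "ax": 0, "ay": 0, "az": 0}, {"hand": 0.3, "dx": 0, "dy": 0, "dz": -0.04, "ax": 0, "ay": 0, "az": 0}, {"hand": 0.3, "dx": -0.03, "dy": 0.01, "dz": 0, "ax": 0, "ay": 0, "az": 0}, {"hand": 0.3, "dx": -0.05, "dy": 0.02, "dz": 0, "ax": 0, "ay": 0, "az": 0}, {"hand": 0.3, "dx": -0.05, "dy": 0.02, "dz": 0, "ax": 0, "ay": 0, "az": 0}]'

```text
time_s: 26.62
eef_pos: [0.5529, -0.0356, 0.1877]
ee_rot: [2.417, 2.005, 0.002]
wrist_force: [0.2, 0.2, -0.5]
width: 0.0617
grip_force: 0.0
```

Request:
jog_arm --commands '[{"hand": 0.5, "dx": -0.05, "dy": 0.02, "dz": 0, "ax": 0, "ay": 0, "az": 0}, {"hand": 0.5, "dx": -0.05, "dy": 0.02, "dz": 0, "ax": 0, "ay": 0, "az": 0}, {"hand": 0.5, "dx": -0.05, "dy": 0.02, "dz": 0, "ax": 0, "ay": 0, "az": 0}, {"hand": 0.5, "dx": -0.05, "dy": 0.02, "dz": 0, "ax": 0, "ay": 0, "az": 0}, {"hand": 0.5, "dx": -0.034, "dy": 0.008, "dz": 0, "ax": 0, "ay": 0, "az": 0}, {"hand": 0.5, "dx": 0, "dy": 0, "dz": 0, "ax": 0, "ay": 0, "az": 0}, {"hand": 0.5, "dx": 0, "dy": 0, "dz": 0, "ax": 0, "ay": 0, "az": 0}]'

```text
time_s: 27.5
eef_pos: [0.5951, -0.28, 0.1867]
ee_rot: [-2.419, -2.004, -0.0]
wrist_force: [0.1, -0.2, -0.3]
width: 0.044
grip_force: 0.0
```

```bash

python3 - <<'E'
from h import *
s=manip.observe(); print(s["time_s"],cad(s["eef_pos"]).round(4),s["eef_pos"][2],s["width"],s["wrist_force"])
a=manip.grab_frame("side")["pixels"]; g=manip.grab_frame("scene"); b=g["pixels"]
r=manip.trace(g,"orange_bottle"); print([(x["confidence"],x["location"],cad(ray(g,x["location"],.09))) for x in r[:2]])
cv2.imwrite("pics/g7.png",cv2.resize(np.hstack([a[100:350,180:440],b[200:360,195:335][:,:].copy() if 0 else cv2.copyMakeBorder(b[200:360,195:335],0,90,0,0,cv2.BORDER_CONSTANT)]),None,fx=1.9,fy=1.9))
E
```

```text
27.5 [ 0.0285 -0.1416] 0.18666485972727365 0.04398513579003827 [ 0.09336222 -0.21807121 -0.31619006]
[(0.81, [244.5, 263.5], array([-0.11330722,  0.22626562]))]
```

View pics/g7.png

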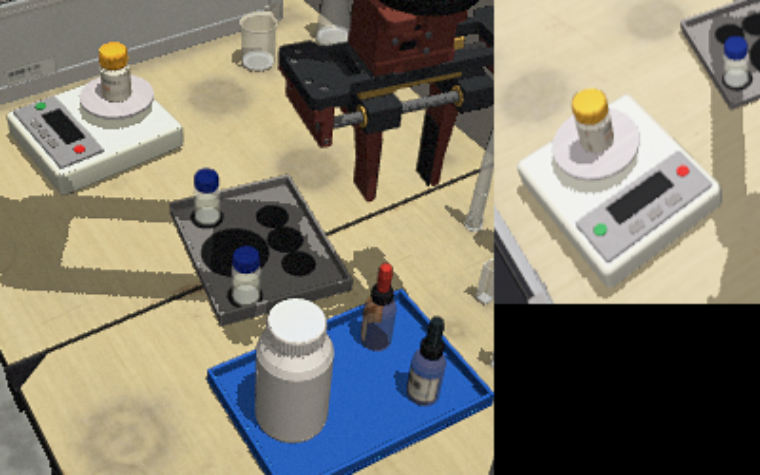

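The orange bottle stands upright on the middle of the pan, and the three others are upright in the tray with both vials in place. Now I take the red one back.

Request:
jog_arm --commands '[{"hand": 0.5, "dx": 0, "dy": 0.001, "dz": 0.05, "ax": 0, "ay": 0, "az": 0}, {"hand": 0.5, "dx": 0, "dy": 0, "dz": 0.04, "ax": 0, "ay": 0, "az": 0}, {"hand": 0.5, "dx": 0, "dy": 0, "dz": 0.021, "ax": 0, "ay": 0, "az": 0}, {"hand": 0.5, "dx": 0, "dy": 0, "dz": 0, "ax": 0, "ay": 0, "az": 0}, {"hand": 1, "dx": 0, "dy": 0, "dz": 0, "ax": 0, "ay": 0, "az": 0}, {"hand": 1, "dx": 0, "dy": 0, "dz": 0, "ax": 0, "ay": 0, "az": 0}, {"hand": 1, "dx": 0, "dy": 0, "dz": 0, "ax": 0, "ay": 0, "az": 0}, {"hand": 1, "dx": 0, "dy": 0, "dz": 0, "ax": 0, "ay": 0, "az": 0}, {"hand": 1, "dx": 0, "dy": 0, "dz": 0, "ax": 0, "ay": 0, "az": 0}, {"hand": 1, "dx": 0, "dy": 0, "dz": 0, "ax": 0, "ay": 0, "az": 0}]'

```text
time_s: 28.9
eef_pos: [0.5967, -0.2813, 0.0759]
ee_rot: [2.418, 2.004, 0.0]
wrist_force: [-0.5, 0.3, 5.9]
width: 0.0121
grip_force: 12.0
```

Request:
jog_arm --commands '[{"hand": 1, "dx": 0, "dy": 0, "dz": -0.02, "ax": 0, "ay": 0, "az": 0}, {"hand": 1, "dx": 0, "dy": 0, "dz": -0.04, "ax": 0, "ay": 0, "az": 0}, {"hand": 1, "dx": 0, "dy": 0, "dz": -0.04, "ax": 0, "ay": 0, "az": 0}, {"hand": 1, "dx": 0.02, "dy": 0, "dz": 0, "ax": 0, "ay": 0, "az": 0}, {"hand": 1, "dx": 0.04, "dy": -0.01, "dz": 0, "ax": 0, "ay": 0, "az": 0}, {"hand": 1, "dx": 0.04, "dy": -0.01, "dz": 0, "ax": 0, "ay": 0, "az": 0}, {"hand": 1, "dx": 0.04, "dy": -0.01, "dz": 0, "ax": 0, "ay": 0, "az": 0}, {"hand": 1, "dx": 0.0365, "dy": 0, "dz": 0, "ax": 0, "ay": 0, "az": 0}, {"hand": 1, "dx": 0, "dy": 0, "dz": 0, "ax": 0, "ay": 0, "az": 0}, {"hand": 1, "dx": 0, "dy": 0, "dz": 0, "ax": 0, "ay": 0, "az": 0}]'

```text
time_s: 30.15
eef_pos: [0.5989, -0.1017, 0.1741]
ee_rot: [-2.417, -2.005, 0.002]
wrist_force: [0.4, -0.2, -0.4]
width: 0.0117
grip_force: 12.0
```

```bash
cat > o.py <<'E'
from h import *
s=manip.observe(); print(s["time_s"],cad(s["eef_pos"]).round(4),s["eef_pos"][2],s["width"],s["wrist_force"])
E
python3 o.py
```

```text
30.15 [-0.0009  0.0344] 0.1740829053809575 0.011668097197850029 [ 0.39503839 -0.24205817 -0.4409892 ]
```

Request:
jog_arm --commands '[{"hand": 1, "dx": 0, "dy": 0, "dz": 0.04, "ax": 0, "ay": 0, "az": 0}, {"hand": 1, "dx": 0, "dy": 0, "dz": 0.035, "ax": 0, "ay": 0, "az": 0}, {"hand": 1, "dx": 0, "dy": 0, "dz": 0.015, "ax": 0, "ay": 0, "az": 0}, {"hand": 1, "dx": 0, "dy": 0, "dz": 0.006, "ax": 0, "ay": 0, "az": 0}, {"hand": 1, "dx": 0, "dy": 0, "dz": 0.0015, "ax": 0, "ay": 0, "az": 0}, {"hand": 1, "dx": 0, "dy": 0, "dz": 0, "ax": 0, "ay": 0, "az": 0}, {"hand": 0.5, "dx": 0, "dy": 0, "dz": 0, "ax": 0, "ay": 0, "az": 0}, {"hand": 0.5, "dx": 0, "dy": 0, "dz": 0, "ax": 0, "ay": 0, "az": 0}, {"hand": 0.5, "dx": 0, "dy": 0, "dz": 0, "ax": 0, "ay": 0, "az": 0}, {"hand": 0.5, "dx": 0, "dy": 0, "dz": -0.02, "ax": 0, "ay": 0, "az": 0}, {"hand": 0.5, "dx": 0, "dy": 0, "dz": -0.04, "ax": 0, "ay": 0, "az": 0}, {"hand": 0.5, "dx": 0, "dy": 0, "dz": -0.04, "ax": 0, "ay": 0, "az": 0}]'

```text
time_s: 31.65
eef_pos: [0.5993, -0.1018, 0.1785]
ee_rot: [-2.419, -2.004, 0.001]
wrist_force: [0.1, 0.2, -0.3]
width: 0.0441
grip_force: 0.0
```

Request:
jog_arm --commands '[{"hand": 0.5, "dx": -0.05, "dy": 0.012, "dz": 0, "ax": 0, "ay": 0, "az": 0}, {"hand": 0.5, "dx": -0.05, "dy": 0.015, "dz": 0, "ax": 0, "ay": 0, "az": 0}, {"hand": 0.5, "dx": -0.05, "dy": 0.015, "dz": 0, "ax": 0, "ay": 0, "az": 0}, {"hand": 0.5, "dx": -0.05, "dy": 0, "dz": 0, "ax": 0, "ay": 0, "az": 0}, {"hand": 0.5, "dx": -0.0425, "dy": 0, "dz": 0, "ax": 0, "ay": 0, "az": 0}, {"hand": 0.5, "dx": 0, "dy": 0, "dz": 0, "ax": 0, "ay": 0, "az": 0}, {"hand": 0.5, "dx": 0, "dy": 0, "dz": 0, "ax": 0, "ay": 0, "az": 0}]'

```text
time_s: 32.52
eef_pos: [0.5956, -0.3475, 0.1775]
ee_rot: [-2.419, -2.003, -0.0]
wrist_force: [0.1, -0.3, -0.0]
width: 0.0439
grip_force: 0.0
```

```bash
cat >> o.py <<'E'
f=manip.grab_frame("side")
for th,z in [("white_bottle",.06),("dropper_red",.05),("dropper_black",.05),("orange_bottle",.085),("vial_left",.035),("vial_right",.035)]:
    r=manip.trace(f,th); print(th,[(round(x["confidence"],2),np.round(x["location"]).tolist(),int(x["mask"].sum()),cad(ray(f,x["location"],z)).round(3)) for x in r[:2]])
E
python3 o.py
```

```text
32.525 [ 0.0416 -0.2078] 0.1774759390031416 0.043892219694837684 [ 0.12716922 -0.30722213 -0.03262973]
white_bottle [(0.56, [333.0, 297.0], 2676, array([-0.074, -0.194]))]
dropper_red [(0.61, [326.0, 200.0], 461, array([-0.002,  0.023]))]
dropper_black [(0.56, [402.0, 296.0], 691, array([ 0.029, -0.219]))]
orange_bottle [(0.81, [240.0, 138.0], 463, array([-0.111,  0.22 ]))]
vial_left [(0.62, [287.0, 203.0], 356, array([-0.066,  0.055]))]
vial_right [(0.58, [310.0, 241.0], 410, array([-0.06 , -0.052]))]
```

Request:
jog_arm --commands '[{"hand": 0.5, "dx": 0, "dy": 0, "dz": 0.04, "ax": 0, "ay": 0, "az": 0}, {"hand": 0.5, "dx": 0, "dy": 0, "dz": 0.04, "ax": 0, "ay": 0, "az": 0}, {"hand": 0.5, "dx": 0, "dy": 0, "dz": 0.021, "ax": 0, "ay": 0, "az": 0}, {"hand": 0.5, "dx": 0, "dy": 0, "dz": 0, "ax": 0, "ay": 0, "az": 0}, {"hand": 1, "dx": 0, "dy": 0, "dz": 0, "ax": 0, "ay": 0, "az": 0}, {"hand": 1, "dx": 0, "dy": 0, "dz": 0, "ax": 0, "ay": 0, "az": 0}, {"hand": 1, "dx": 0, "dy": 0, "dz": 0, "ax": 0, "ay": 0, "az": 0}, {"hand": 1, "dx": 0, "dy": 0, "dz": 0, "ax": 0, "ay": 0, "az": 0}, {"hand": 1, "dx": 0, "dy": 0, "dz": 0, "ax": 0, "ay": 0, "az": 0}, {"hand": 1, "dx": 0, "dy": 0, "dz": 0, "ax": 0, "ay": 0, "az": 0}]'

```text
time_s: 34.12
eef_pos: [0.5961, -0.3484, 0.0775]
ee_rot: [2.418, 2.004, 0.0]
wrist_force: [-1.2, -0.4, 5.8]
width: 0.0121
grip_force: 12.0
```

Request:
jog_arm --commands '[{"hand": 1, "dx": 0, "dy": 0, "dz": -0.02, "ax": 0, "ay": 0, "az": 0}, {"hand": 1, "dx": 0, "dy": 0, "dz": -0.04, "ax": 0, "ay": 0, "az": 0}, {"hand": 1, "dx": 0, "dy": 0, "dz": -0.04, "ax": 0, "ay": 0, "az": 0}, {"hand": 1, "dx": 0.02, "dy": 0, "dz": 0, "ax": 0, "ay": 0, "az": 0}, {"hand": 1, "dx": 0.04, "dy": -0.014, "dz": 0, "ax": 0, "ay": 0, "az": 0}, {"hand": 1, "dx": 0.04, "dy": -0.015, "dz": 0, "ax": 0, "ay": 0, "az": 0}, {"hand": 1, "dx": 0.04, "dy": -0.0145, "dz": 0, "ax": 0, "ay": 0, "az": 0}, {"hand": 1, "dx": 0.033, "dy": 0, "dz": 0, "ax": 0, "ay": 0, "az": 0}, {"hand": 1, "dx": 0, "dy": 0, "dz": 0, "ax": 0, "ay": 0, "az": 0}, {"hand": 1, "dx": 0, "dy": 0, "dz": 0, "ax": 0, "ay": 0, "az": 0}]'

```text
time_s: 35.38
eef_pos: [0.5849, -0.1698, 0.1763]
ee_rot: [-2.418, -2.005, 0.001]
wrist_force: [-1.0, -0.9, -0.3]
width: 0.0119
grip_force: 12.0
```

```bash
python3 o.py | head -1
```

```text
35.375 [-0.002  -0.0352] 0.17629199438949947 0.01187897087868031 [-0.97906274 -0.90717198 -0.3085503 ]
```

Request:
jog_arm --commands '[{"hand": 1, "dx": 0, "dy": 0, "dz": 0.04, "ax": 0, "ay": 0, "az": 0}, {"hand": 1, "dx": 0, "dy": 0, "dz": 0.035, "ax": 0, "ay": 0, "az": 0}, {"hand": 1, "dx": 0, "dy": 0, "dz": 0.015, "ax": 0, "ay": 0, "az": 0}, {"hand": 1, "dx": 0, "dy": 0, "dz": 0.006, "ax": 0, "ay": 0, "az": 0}, {"hand": 1, "dx": 0, "dy": 0, "dz": 0.0015, "ax": 0, "ay": 0, "az": 0}, {"hand": 1, "dx": 0, "dy": 0, "dz": 0, "ax": 0, "ay": 0, "az": 0}, {"hand": 0.5, "dx": 0, "dy": 0, "dz": 0, "ax": 0, "ay": 0, "az": 0}, {"hand": 0.5, "dx": 0, "dy": 0, "dz": 0, "ax": 0, "ay": 0, "az": 0}, {"hand": 0.5, "dx": 0, "dy": 0, "dz": 0, "ax": 0, "ay": 0, "az": 0}, {"hand": 0.5, "dx": 0, "dy": 0, "dz": -0.02, "ax": 0, "ay": 0, "az": 0}, {"hand": 0.5, "dx": 0, "dy": 0, "dz": -0.04, "ax": 0, "ay": 0, "az": 0}, {"hand": 0.5, "dx": 0, "dy": 0, "dz": -0.04, "ax": 0, "ay": 0, "az": 0}]'

```text
time_s: 37.22
eef_pos: [0.5849, -0.1698, 0.18]
ee_rot: [-2.419, -2.004, 0.001]
wrist_force: [0.9, -0.3, 0.1]
width: 0.0442
grip_force: 0.0
```

Request:
jog_arm --commands '[{"hand": 0, "dx": -0.04, "dy": -0.017, "dz": -0.01, "ax": 0, "ay": 0, "az": 0}, {"hand": 0, "dx": -0.04, "dy": -0.017, "dz": 0, "ax": 0, "ay": 0, "az": 0}, {"hand": 0, "dx": -0.04, "dy": -0.017, "dz": 0, "ax": 0, "ay": 0, "az": 0}, {"hand": 0, "dx": -0.035, "dy": -0.016, "dz": 0, "ax": 0, "ay": 0, "az": 0}, {"hand": 0, "dx": 0, "dy": 0, "dz": 0, "ax": 0, "ay": 0, "az": 0}, {"hand": 0, "dx": 0, "dy": 0, "dz": 0, "ax": 0, "ay": 0, "az": 0}]'

```text
time_s: 37.98
eef_pos: [0.4907, -0.3095, 0.1892]
ee_rot: [-2.42, -2.003, -0.001]
wrist_force: [0.8, 0.4, 0.4]
width: 0.0874
grip_force: 0.0
```

```bash
python3 o.py
```

```text
37.975 [-0.0685 -0.1899] 0.18919845955371134 0.08741597444931246 [0.75901568 0.42519111 0.38555906]
white_bottle [(0.95, [335.0, 293.0], 2599, array([-0.068, -0.188]))]
dropper_red [(0.64, [322.0, 208.0], 304, array([-0.016,  0.007]))]
dropper_black [(0.82, [336.0, 224.0], 543, array([-0.008, -0.042]))]
orange_bottle [(0.8, [239.0, 138.0], 445, array([-0.112,  0.221]))]
vial_left []
vial_right [(0.69, [313.0, 246.0], 271, array([-0.058, -0.064]))]
```

Request:
jog_arm --commands '[{"hand": 0, "dx": 0, "dy": -0.001, "dz": 0.04, "ax": 0, "ay": 0, "az": 0}, {"hand": 0, "dx": 0, "dy": 0, "dz": 0.03, "ax": 0, "ay": 0, "az": 0}, {"hand": 0, "dx": 0, "dy": 0, "dz": 0.011, "ax": 0, "ay": 0, "az": 0}, {"hand": 0, "dx": 0, "dy": 0, "dz": 0, "ax": 0, "ay": 0, "az": 0}, {"hand": 1, "dx": 0, "dy": 0, "dz": 0, "ax": 0, "ay": 0, "az": 0}, {"hand": 1, "dx": 0, "dy": 0, "dz": 0, "ax": 0, "ay": 0, "az": 0}, {"hand": 1, "dx": 0, "dy": 0, "dz": 0, "ax": 0, "ay": 0, "az": 0}, {"hand": 1, "dx": 0, "dy": 0, "dz": 0, "ax": 0, "ay": 0, "az": 0}, {"hand": 1, "dx": 0, "dy": 0, "dz": 0, "ax": 0, "ay": 0, "az": 0}, {"hand": 1, "dx": 0, "dy": 0, "dz": 0, "ax": 0, "ay": 0, "az": 0}, {"hand": 1, "dx": 0, "dy": 0, "dz": 0, "ax": 0, "ay": 0, "az": 0}]' --force 20

```text
time_s: 39.7
eef_pos: [0.4896, -0.3097, 0.1084]
ee_rot: [2.419, 2.004, -0.0]
wrist_force: [-1.2, -0.0, 3.3]
width: 0.0453
grip_force: 20.0
```

Request:
jog_arm --commands '[{"hand": 1, "dx": 0, "dy": 0, "dz": -0.02, "ax": 0, "ay": 0, "az": 0}, {"hand": 1, "dx": 0, "dy": 0, "dz": -0.035, "ax": 0, "ay": 0, "az": 0}, {"hand": 1, "dx": 0, "dy": 0, "dz": -0.035, "ax": 0, "ay": 0, "az": 0}, {"hand": 1, "dx": 0, "dy": 0, "dz": -0.03, "ax": 0, "ay": 0, "az": 0}, {"hand": 1, "dx": 0.02, "dy": 0, "dz": 0, "ax": 0, "ay": 0, "az": 0}, {"hand": 1, "dx": 0.04, "dy": 0.005, "dz": 0, "ax": 0, "ay": 0, "az": 0}, {"hand": 1, "dx": 0.04, "dy": 0.005, "dz": 0, "ax": 0, "ay": 0, "az": 0}, {"hand": 1, "dx": 0.04, "dy": 0.008, "dz": 0, "ax": 0, "ay": 0, "az": 0}, {"hand": 1, "dx": 0.03, "dy": 0, "dz": 0, "ax": 0, "ay": 0, "az": 0}, {"hand": 1, "dx": 0.021, "dy": 0, "dz": 0, "ax": 0, "ay": 0, "az": 0}, {"hand": 1, "dx": 0, "dy": 0, "dz": 0, "ax": 0, "ay": 0, "az": 0}, {"hand": 1, "dx": 0, "dy": 0, "dz": 0, "ax": 0, "ay": 0, "az": 0}]'

```text
time_s: 41.2
eef_pos: [0.5425, -0.1258, 0.2277]
ee_rot: [-2.419, -2.004, 0.001]
wrist_force: [-0.0, -0.1, -0.6]
width: 0.0451
grip_force: 20.0
```

```bash
python3 o.py
```

```text
41.2 [-0.0518  0.0002] 0.22774273662741903 0.04509618414734615 [-0.01057544 -0.06342992 -0.63728761]
white_bottle [(0.78, [306.0, 156.0], 2492, array([0.006, 0.152]))]
dropper_red [(0.97, [322.0, 201.0], 509, array([-0.01 ,  0.024])), (0.65, [287.0, 204.0], 392, array([-0.072,  0.038]))]
dropper_black [(0.7, [335.0, 228.0], 550, array([-0.013, -0.05 ]))]
orange_bottle [(0.87, [243.0, 140.0], 462, array([-0.108,  0.21 ]))]
vial_left [(0.89, [286.0, 206.0], 370, array([-0.07 ,  0.048]))]
vial_right [(0.74, [323.0, 203.0], 483, array([-0.003,  0.033])), (0.73, [308.0, 244.0], 452, array([-0.065, -0.057]))]
```

Request:
jog_arm --commands '[{"hand": 1, "dx": 0, "dy": 0.0005, "dz": 0.035, "ax": 0, "ay": 0, "az": 0}, {"hand": 1, "dx": 0, "dy": 0, "dz": 0.035, "ax": 0, "ay": 0, "az": 0}, {"hand": 1, "dx": 0, "dy": 0, "dz": 0.025, "ax": 0, "ay": 0, "az": 0}, {"hand": 1, "dx": 0, "dy": 0, "dz": 0.015, "ax": 0, "ay": 0, "az": 0}, {"hand": 1, "dx": 0, "dy": 0, "dz": 0.006, "ax": 0, "ay": 0, "az": 0}, {"hand": 1, "dx": 0, "dy": 0, "dz": 0.0015, "ax": 0, "ay": 0, "az": 0}, {"hand": 1, "dx": 0, "dy": 0, "dz": 0, "ax": 0, "ay": 0, "az": 0}, {"hand": 1, "dx": 0, "dy": 0, "dz": 0, "ax": 0, "ay": 0, "az": 0}]'

```text
time_s: 42.55
eef_pos: [0.5438, -0.1256, 0.1114]
ee_rot: [2.418, 2.004, 0.001]
wrist_force: [-0.1, 0.2, -1.2]
width: 0.0451
grip_force: 20.0
```

Request:
jog_arm --commands '[{"hand": 0, "dx": 0, "dy": 0, "dz": 0, "ax": 0, "ay": 0, "az": 0}, {"hand": 0, "dx": 0, "dy": 0, "dz": 0, "ax": 0, "ay": 0, "az": 0}, {"hand": 0, "dx": 0, "dy": 0, "dz": 0, "ax": 0, "ay": 0, "az": 0}, {"hand": 0, "dx": 0, "dy": 0, "dz": 0, "ax": 0, "ay": 0, "az": 0}, {"hand": 0, "dx": 0, "dy": 0, "dz": -0.015, "ax": 0, "ay": 0, "az": 0}, {"hand": 0, "dx": 0, "dy": 0, "dz": -0.04, "ax": 0, "ay": 0, "az": 0}, {"hand": 0, "dx": 0, "dy": 0, "dz": -0.05, "ax": 0, "ay": 0, "az": 0}, {"hand": 0, "dx": -0.03, "dy": 0, "dz": -0.05, "ax": 0, "ay": 0, "az": 0}, {"hand": 0, "dx": -0.04, "dy": 0, "dz": -0.03, "ax": 0, "ay": 0, "az": 0}, {"hand": 0, "dx": 0, "dy": 0, "dz": 0, "ax": 0, "ay": 0, "az": 0}, {"hand": 0, "dx": 0, "dy": 0, "dz": 0, "ax": 0, "ay": 0, "az": 0}]'

```text
time_s: 43.92
eef_pos: [0.5298, -0.1936, 0.2956]
ee_rot: [-2.419, -2.003, -0.0]
wrist_force: [-0.1, 0.4, -0.5]
width: 0.0879
grip_force: 0.0
```

```bash
cat >> o.py <<'E'
print("wrist"); f=manip.grab_frame("wrist")
for th,z in [("white_bottle",.124),("dropper_red",.08),("dropper_black",.08),("orange_bottle",.114),("vial_left",.06),("vial_right",.06)]:
    r=manip.trace(f,th); print(th,[(round(x["confidence"],2),np.round(x["location"]).tolist(),int(x["mask"].sum()),cad(ray(f,x["location"],z)).round(3)) for x in r[:2]])
# compare bulb/cap colour centroids in side view with the start picture
a=cv2.imread("pics/side0.png"); b=manip.grab_frame("side")["pixels"]
for im in (a,b):
    c=im[168:273,262:372]; h=cv2.cvtColor(c,cv2.COLOR_BGR2HSV)
    red=((h[...,0]<6)|(h[...,0]>174))&(h[...,1]>150)&(h[...,2]>90); blue=(h[...,0]>110)&(h[...,0]<130)&(h[...,1]>150)
    wh=(h[...,1]<30)&(h[...,2]>190)
    for m in (red,blue[:40],blue[40:],wh): y,x=np.nonzero(m); print(len(x),x.mean().round(1),y.mean().round(1),end=" | ")
    print()
d=cv2.absdiff(a,b)[168:273,262:372].max(2)>60; print("diff px",d.sum(), [ (st[:5].tolist()) for st in cv2.connectedComponentsWithStats(d.astype(np.uint8))[2][1:] if st[4]>15])
E
python3 o.py
```

```text
43.925 [-0.0517 -0.0688] 0.2955860082435972 0.08788426565704145 [-0.06624276  0.39588908 -0.46680914]
white_bottle [(0.85, [306.0, 205.0], 1733, array([-0.045,  0.012]))]
dropper_red [(0.65, [325.0, 202.0], 395, array([-0.004,  0.02 ]))]
dropper_black [(0.85, [334.0, 226.0], 530, array([-0.012, -0.045]))]
orange_bottle [(0.7, [240.0, 137.0], 441, array([-0.112,  0.222]))]
vial_left [(0.75, [284.0, 203.0], 163, array([-0.072,  0.059]))]
vial_right [(0.88, [310.0, 241.0], 464, array([-0.058, -0.052])), (0.32, [323.0, 240.0], 2492, array([-0.037, -0.056]))]
wrist
white_bottle [(0.58, [322.0, 115.0], 2497, array([-0.049, -0.001])), (0.4, [348.0, 108.0], 8042, array([-0.023,  0.006]))]
dropper_red [(0.75, [365.0, 87.0], 523, array([-0.002,  0.028]))]
dropper_black [(0.97, [364.0, 142.0], 485, array([-0.001, -0.031]))]
orange_bottle []
vial_left [(0.83, [309.0, 63.0], 522, array([-0.063,  0.055]))]
vial_right [(0.65, [314.0, 157.0], 421, array([-0.057, -0.051]))]
43 62.1 12.0 | 57 26.5 25.6 | 178 50.7 29.6 | 449 40.3 18.4 | 
11 63.5 9.5 | 67 26.3 25.6 | 186 50.9 29.2 | 160 38.5 14.8 | 
diff px 1489 [[28, 7, 26, 17, 204], [35, 7, 34, 31, 205], [0, 18, 19, 62, 721], [21, 22, 7, 9, 26], [60, 30, 15, 33, 289]]
```

```bash
python3 -c "
from rig import manip
print(manip.hand_in())"
```

```text
the job is handed in; nothing more can be done
None
```

The job is handed in at about 44 s: the orange bottle stands near the centre of the balance pan and the white bottle and both droppers are back in the caddy with the vials undisturbed (final positions checked by camera numbers, not a viewed picture; no verdict was returned).

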